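Set up the panel clamp and clamp the strips

TASK

Set up the panel clamp: plug one of the red-headed stops into the open end of each rail, holding its spring button flush so that it enters, and push it home until the button pops out through the hole in the rail. Lay every wooden strip flat across the two rails between the stops and the jaw, side by side and centred with their ends about level, and with both stops locked crank the handle by its loose sleeve until the jaw has pressed the strips together tight against the stops, then let go. Do not disturb the glue bottle, the parts jar or the tape roll.

Things in the scene. Friction and masses are not known exactly. Their poses are not given: they have to be found in the camera images.
- press: panel clamp bolted to the bench: two square aluminium rails along its y, 31 mm outside, centre lines at x -50 (front) and +50 mm (rear), y -160 to +160, tops 51 mm up. From the open mouths at y -160 hollow for 110 mm, 25 mm square inside; a round 17 mm hole in each -x wall, 32 mm in from the mouth. Green gear housing at y 130 to 212, 75 mm high. Origin: on the bench, midway between the rails
- front_mouth (a point): centre of the front rail's open mouth, on the rail's axis (35.5 mm above the bench); the stop's tube slides in along the clamp's +y, button side to the clamp's -x. Once 5 mm of the button are inside, the rail's wall keeps it pressed
- rear_mouth (a point): the same for the rear rail
- front_hole (a point): centre of the round hole in the front rail, on the inside of its -x wall
- rear_hole (a point): the same for the rear rail
- jaw: green moving jaw of the clamp with a wooden face, 150 mm wide (x), 22 mm high, 30 mm thick, riding just above the rails. Origin: middle of the lower edge of its pressing face, at the height of the rail tops; the face looks to the clamp's -y; its body lies from 0 to +30 mm in y. At crank 0 the face stands at y = +65 mm of the clamp
- crank (a joint): crank angle, rad, on a vertical shaft at (0, 175 mm) in the clamp's frame; 0 = arm to the clamp's +x; grows clockwise seen from above and drives the jaw towards the stops, 8 mm per rad (50 mm a turn); range 0 to 20; stays where it is left (0.1 N m friction); resists more and more once the strips are squeezed
- crank_sleeve: black grip sleeve that spins freely on the crank's upright pin, 60 mm from the shaft; 27 mm diameter, 58 mm high, lower end about 96 mm above the bench. Origin: centre of its lower end (its yaw means nothing)
- stop_a: plug-in stop (two alike, either fits either rail), 0.18 kg, lying flat, tip roughly to the clamp: 22 mm square steel tube along its y (+56 to -38 mm), tapered black tip to +62; red head at y -38 to -60, 28 wide (x), 49 high, black face pad at y -38, z 26 to 48. Brass spring button, 14 mm wide, stands 7 mm out of its -x side at y 0. Origin: underside of the tube, below the button
- stop_a_button (a joint): how far the button of stop_a is pressed in, m: 0 = fully out, 0.007 = flush with the tube; 2.3 N to start, 5.4 N flush
- stop_a_seat (a point): point on stop_a in the middle of its button, on the plane of the tube's side face; within a few mm of front_hole or rear_hole when the stop is locked; its face pad then stands 6 mm outside the rail's mouth
- stop_b: plug-in stop (two alike, either fits either rail), 0.18 kg, lying flat, tip roughly to the clamp: 22 mm square steel tube along its y (+56 to -38 mm), tapered black tip to +62; red head at y -38 to -60, 28 wide (x), 49 high, black face pad at y -38, z 26 to 48. Brass spring button, 14 mm wide, stands 7 mm out of its -x side at y 0. Origin: underside of the tube, below the button
- stop_b_button (a joint): how far the button of stop_b is pressed in, m: 0 = fully out, 0.007 = flush with the tube; 2.3 N to start, 5.4 N flush
- stop_b_seat (a point): point on stop_b in the middle of its button, on the plane of the tube's side face; within a few mm of front_hole or rear_hole when the stop is locked; its face pad then stands 6 mm outside the rail's mouth
- strip_light: pale wooden strip, 150 x 40 x 20 mm (x, y, z), about 90 g; origin at the centre of its underside, x along its length. Starts lying flat on the bench; one of the three strips may be absent
- strip_medium: mid-brown wooden strip, 150 x 40 x 20 mm (x, y, z), about 90 g; origin at the centre of its underside, x along its length. Starts lying flat on the bench; one of the three strips may be absent
- strip_dark: dark wooden strip, 150 x 40 x 20 mm (x, y, z), about 90 g; origin at the centre of its underside, x along its length. Starts lying flat on the bench; one of the three strips may be absent
- glue_bottle: white and blue glue bottle with orange nozzle, 47 mm diameter, 137 mm high, standing behind the clamp; bystander. Origin at the centre of its underside
- parts_jar: clear jar of small parts with a black screw lid, 60 mm diameter, 70 mm high, standing at the back right; bystander. Origin at the centre of its underside
- masking_roll: roll of masking tape lying flat, 86 mm diameter, 19 mm high, in front of the clamp; bystander. Origin at the centre of its underside
Not all that is in view belongs to the job. Leave any green look-alike of the stop_a alone.

How it is judged:
On the way, in this order (a step that is already met when the one before it is completed fails the run):
1. both stops are locked in the rails, their buttons out through the holes (value of joint each of stop_a_button, stop_b_button below 0.003 m and (distance between stop_a_seat and front_hole below 0.006 m or distance between stop_a_seat and rear_hole below 0.006 m) and (distance between stop_b_seat and front_hole below 0.006 m or distance between stop_b_seat and rear_hole below 0.006 m)), for 0.2 s.
2. the crank is being wound (past 5 rad) with the fingers on its sleeve (value of joint crank above 5 rad and contact force between the fingers and crank_sleeve above 0.5 N), for 0.2 s.
3. all strips lie flat across both rails and the jaw presses them together against the stops (z of strip_light in the frame of press between 0.046 and 0.056 m and x of strip_light in the frame of press between -0.018 and 0.018 m and angle between the x axis of each of strip_light, strip_medium, strip_dark and the x axis of press, either way round below 0.08 rad and angle between each of strip_light, strip_medium, strip_dark's own z axis and vertical below 0.08 rad and y of each of strip_light, strip_medium, strip_dark in the frame of jaw below -0.01 m and y of each of strip_light, strip_medium, strip_dark in the frame of front_mouth above 0 m and linear speed of each of strip_light, strip_medium, strip_dark below 0.01 m/s and z of strip_medium in the frame of press between 0.046 and 0.056 m and x of strip_medium in the frame of press between -0.018 and 0.018 m and z of strip_dark in the frame of press between 0.046 and 0.056 m and x of strip_dark in the frame of press between -0.018 and 0.018 m and (contact force between jaw and strip_light above 2 N or contact force between jaw and strip_medium above 2 N or contact force between jaw and strip_dark above 2 N) and (contact force between any of stop_a, stop_b and strip_light above 1 N or contact force between any of stop_a, stop_b and strip_medium above 1 N or contact force between any of stop_a, stop_b and strip_dark above 1 N)), for 0.2 s.
At the end, for the whole second after the job is handed in: Each stop locked: button pressed in under 3 mm, within 6 mm of a rail's hole. Every present strip at rest, flat on the rails (underside 46-56 mm up, tilt and skew under 0.08 rad) between jaw and stops, within 18 mm of the centre line; jaw pressing a strip over 2 N, stops bearing over 1 N (all of step 1 and all of step 3); the robot touches nothing.
It fails at once if the glue bottle, the parts jar or the tape roll is shoved more than 3 cm or tipped (distance of any of glue_bottle, parts_jar, masking_roll from where it was at the start of the episode above 0.03 m or angle between any of glue_bottle, parts_jar, masking_roll's own z axis and vertical above 0.4 rad).
Of strip_light, strip_medium, strip_dark only 2 to 3 are there at a start; the rules pass over those that are not, and their reading is None.
At some moment in a run one of strip_light, strip_medium, strip_dark, stop_a, stop_b may be knocked a few centimetres aside while the robot is not near it.
Once in a run the grip may slacken for a moment while it holds something.
It also fails if it takes over 210 s, if anything falls off the work surface, if the arm or the gripper's body presses on something with over 40 N, if the wrist force passes 120 N, or if a joint passes its speed limit or range.

ROBOT

A 7-joint arm with a two-finger parallel gripper is mounted at the origin on a cart in front of the work surface, level with it; the furniture and walls round the work are solid. World frame = base frame: x ahead of the robot, y to its left, z up, the work surface at z = 0. Lengths are in m, angles in rad, forces in N, time in s.
With the tool pointing down it reaches from about 0.425 to 0.925 m from the base axis. Payload 6.8 kg.
Tool frame: the origin (TCP) lies midway between the tips of the shut fingers; the grasp point (between the pads) lies 19 mm behind it; z points along the fingers, y is the line along which they close (so a half turn about z gives the same grasp; the last joint's range is limited). The gripper opens to 88 mm and grips with 3 to 60 N. Pads are 20 mm wide; open, the fingers measure 115 mm over their backs; the gripper's body (75 mm by 178 mm) begins 61 mm behind the grasp point.
Start: joints at [-1.212, 0.477, 0.022, 1.555, -0.011, 1.109, -0.083], TCP at [0.304, 0.603, 0.196] pointing down, gripper open.
Joint ranges: [-2.96, 2.96], [-0.34, 2.1], [-1.41, 1.46], [0.24, 2.44], [-1.37, 4.51], [0.17, 1.92], [-2.96, 2.96]. Speed limits (rad/s): [2.39, 2.39, 3.14, 3.14, 3.14, 3.14, 3.14].

INTERFACE

Orientations are given as a unit quaternion [x, y, z, w].
In Python, from workcell import robot gives the robot as it stands.
- The arm moves only by the tool send_rows, never from a script. Its argument "moves" is a list of rows, each an object with "offset": the shift along the tool's x, y, z in cm, a list of three; "angular": the turn, a rotation vector about the tool's x, y, z in degrees, a list of three; "hand": the finger opening in cm, from 0 to 8.78. A call has 1 to 5 rows; each row is the pose to reach, as a shift and turn from the pose commanded when the call began, along the tool's axes at that moment; what a row does not reach only later rows make up. A row lasts 1/8 s, in which the tool goes at most 62.5 mm and 10.7 degrees, less where a joint would pass 70% of its speed; a pose out of reach is approached as far as the arm can. A call with a gripper value outside its range is refused whole. The fingers move at their own pace and stop on an object; "squeeze" is the grip in N (left out, the last holds). Time passes only in rows, so rows that repeat a pose let the fingers close. It gives the time, the measured TCP pose, the force, the opening and the grip force at its end, in the units of the state.
- robot.read_state(): the state, without advancing time (a new reading comes with each control period).
- robot.capture(name): name is "scene" or "side" or "wrist"; returns a dict with "color" (400x640x3 uint8, red, green, blue), "depth" (400x640 float32, m along the optical axis (not along the pixel's ray), 0 where there is no reading), "fx", "fy", "cx", "cy" (pixels), "origin" and "attitude" of the camera in the world. Camera axes: x right, y down, z forward; pixel columns grow to the right and rows downward; lengths in m; the calibration is good to about 2 mm. A picture is of the moment at which its call begins.
- robot.finish_job(): hands the job in; it is judged then, once.
Trained networks look in a picture, given as the dict that the camera call returned (one of the last four; its "shot" number tells which), for a name from the list of things; names that differ only in an ending like _2 or _b are one class to them, and where a whole thing is asked for, a point or a joint stands for the part that bears it (a point fixed in the world has none). Each returns a list of dicts, best first, with "p" (0 to 1); they miss things now and then, are a little off and sometimes report something else, mostly with a low value. They report only what shows in the picture. A call takes as long as a camera call. They do not tell look-alikes from the thing itself.
- robot.look_for(picture, target): "pixel" ([column, row] in pixels, amid what is visible of it).
The state is a dict: "clock": time; "qpos": joint angles; "dq": joint speeds; "tau": joint torques, N m; "position": TCP position; "orientation": TCP orientation; "contact_force": force on the tool from outside, world axes, zero at the start; "wrist_torque": the same for the moment, N m; "width": opening from 0.0 (shut) to 1.0 (fully open); "grip_force": force on a finger pad.
Only numpy, scipy, OpenCV 4.12 (cv2) and the standard library are available. Lean on these libraries where they do the work, as an engineer would, in place of code of your own. Each camera call takes 0.05 s, during which the arm holds its last target. There are 200 camera calls.

## Working session

There is one attempt and no reset: what is moved stays moved. The work goes in short steps, Python scripts to look and compute and a tool call to move; the robot and the scene stay as the last step left them, time stands still between calls to the robot, and variables do not carry over. Pictures are saved under pics/ and viewed, at most 14 in all, crops included, and the job is handed in when it is done.

Besides the shell and the picture viewer there is one more tool, called after "Call:" by a JSON object that holds its "op" and its "data". send_rows: Moves the arm, as the interface text tells. Its arguments: {"type":"object","properties":{"moves":{"type":"array"},"squeeze":{"type":"number"}},"required":["moves"]}

```bash
ls; mkdir -p pics
cat > h.py <<'E'
import numpy as np, cv2
from scipy.spatial.transform import Rotation as R
from workcell import robot
def att(c):
    a=np.array(c["attitude"]); return a if a.shape==(3,3) else R.from_quat(a).as_matrix()
def pt(c,u,v,z=None):
    """world point of pixel: on plane height z, or by depth"""
    d=np.array([(u-c["cx"])/c["fx"],(v-c["cy"])/c["fy"],1.]); w=att(c)@d; o=np.array(c["origin"])
    if z is None:
        return o+w*c["depth"][int(round(v)),int(round(u))]
    return o+w*(z-o[2])/w[2]
def proj(c,p):
    q=att(c).T@(np.array(p)-np.array(c["origin"])); return np.array([c["fx"]*q[0]/q[2]+c["cx"],c["fy"]*q[1]/q[2]+c["cy"]])
def cloud(c):
    v,u=np.mgrid[0:400,0:640]; D=c["depth"]
    P=np.stack([(u-c["cx"])/c["fx"]*D,(v-c["cy"])/c["fy"]*D,D],-1)@att(c).T+np.array(c["origin"]); P[D<=0]=np.nan
    return P
def save(c,n): cv2.imwrite("pics/"+n,c["color"][:,:,::-1])
E
python3 - <<'E'
from h import *
s=robot.read_state(); print(s)
for n in("scene","side","wrist"):
    c=robot.capture(n); save(c,n+"0.png"); print(n,c["origin"],c["attitude"],c["fx"])
    for t in ["press","jaw","crank_sleeve","stop_a","strip_light","strip_medium","strip_dark","glue_bottle","parts_jar","masking_roll"]:
        r=robot.look_for(c,t)
        print(t,[( [round(x) for x in q["pixel"]],round(q["p"],2),pt(c,*q["pixel"]).round(3).tolist()) for q in r[:3]])
E
```

```text
pics
{'clock': 0.0, 'qpos': array([-1.21211521,  0.47781665,  0.02236589,  1.55641024, -0.01146891,
        1.10930752, -0.08311464]), 'dq': array([ 0.00114295, -0.00130215,  0.0010346 ,  0.0003513 , -0.00136108,
       -0.00111187,  0.00047833]), 'tau': array([-3.44393220e-05, -5.82861865e+01,  1.53486293e+00, -2.72598803e+01,
       -5.42387366e-02,  1.68827246e-02,  1.60039031e-04]), 'position': array([0.30351332, 0.6022018 , 0.1954886 ]), 'orientation': array([ 2.31278348e-01,  9.72887200e-01, -8.98199156e-04, -1.23737972e-04]), 'contact_force': array([ 0.28413342, -0.04980574, -0.09058416]), 'wrist_torque': array([-0.00454151, -0.0297245 , -0.0113879 ]), 'grip_force': 0.0, 'width': 0.9999340151242855}
scene [-0.27906837 -0.5878908   1.32620024] [ 0.8298226  -0.44537912  0.15136573 -0.30020046] 507.7752088703394
press [([304, 211], 0.7, [0.51, 0.034, 0.034])]
jaw [([293, 199], 0.8, [0.507, 0.074, 0.071]), ([450, 234], 0.28, [0.658, -0.402, 0.066])]
crank_sleeve [([264, 189], 0.69, [0.463, 0.152, 0.116])]
stop_a [([411, 288], 0.91, [0.469, -0.376, -0.002]), ([398, 336], 0.84, [0.3
[... 764 characters left out ...]
, ([398, 339], 0.83, [0.317, -0.415, 0.023])]
strip_light []
strip_medium [([233, 165], 0.63, [0.531, 0.329, 0.022]), ([302, 203], 0.42, [0.527, 0.043, 0.033])]
strip_dark [([392, 213], 0.77, [0.66, -0.2, 0.023])]
glue_bottle [([353, 166], 0.67, [0.737, -0.009, 0.046])]
parts_jar [([452, 238], 0.93, [0.651, -0.396, 0.066])]
masking_roll [([234, 233], 0.68, [0.336, 0.161, 0.002])]
wrist [0.23565969 0.6375306  0.38482077] [0.84328278 0.51912948 0.072469   0.11885695] 329.45250931020325
press []
jaw []
crank_sleeve []
stop_a []
strip_light []
strip_medium [([226, 378], 0.58, [0.499, 0.363, 0.02])]
strip_dark []
glue_bottle []
parts_jar [([225, 376], 0.73, [0.494, 0.364, 0.022])]
masking_roll []
```

Run:
```python
import cv2
a=cv2.imread("pics/scene0.png")[120:370,160:490]
cv2.imwrite("pics/v1.png",cv2.resize(a,(792,600),interpolation=cv2.INTER_CUBIC))
```

```text
(no output)
```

View pics/v1.png

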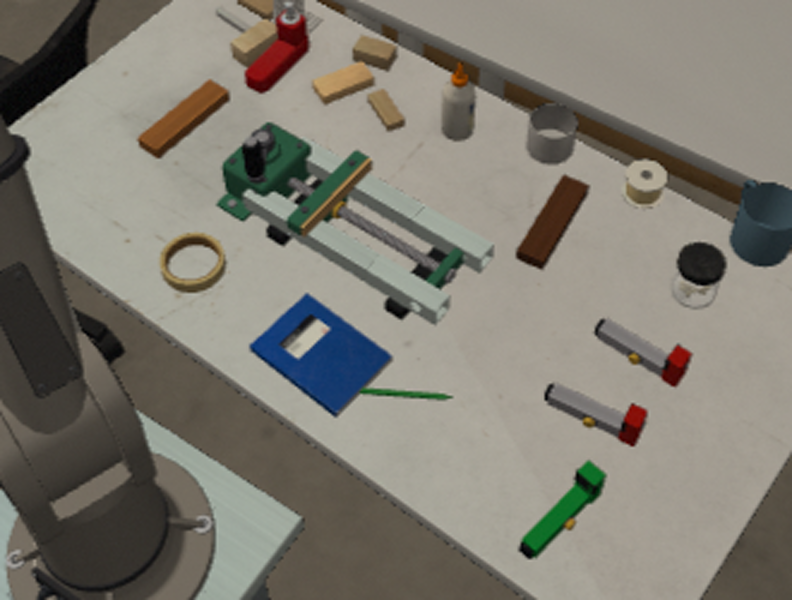

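```bash
cat >> h.py <<'E'
def hsv(c): return cv2.cvtColor(c["color"],cv2.COLOR_RGB2HSV).astype(int)
def rect(P,m):
    """centre, long-axis yaw(deg, 0..180), sizes of masked cloud, largest component"""
    n,l,st,_=cv2.connectedComponentsWithStats(m.astype(np.uint8)); 
    if n<2: return None
    k=1+st[1:,4].argmax(); q=P[l==k]; q=q[~np.isnan(q).any(1)]
    (cx,cy),(w,h),a=cv2.minAreaRect((q[:,:2]*1000).astype(np.float32))
    if h>w: w,h,a=h,w,a+90
    return dict(c=[round(cx),round(cy)],yaw=round(a%180,1),size=[round(w),round(h)],z=np.round(np.median(q[:,2])*1000,1),n=len(q))
E
python3 - <<'E'
from h import *
c=robot.capture("scene"); P=cloud(c); H=hsv(c); h,s,v=H[...,0],H[...,1],H[...,2]
X,Y,Z=P[...,0],P[...,1],P[...,2]
def near(x,y,r): return (np.hypot(X-x,Y-y)<r)
print("bench z",np.nanmedian(Z[near(.55,-.25,.05)]),np.nanstd(Z[near(.55,-.25,.05)]))
print("dark",rect(P,near(.66,-.19,.12)&(Z>.012)&(Z<.03)))
print("med",rect(P,near(.53,.34,.12)&(Z>.012)&(Z<.03)))
red=((h<8)|(h>172))&(s>150)&(v>80)
for p in((.548,-.39),(.45,-.38)):
    print("head",rect(P,near(*p,.12)&red&(Z>.03)),"tube",rect(P,near(*p,.13)&~red&(Z>.014)&(Z<.03)))
print("rails",rect(P,near(.5,.03,.3)&(Z>.045)&(Z<.056)&(s<60)))
q=P[near(.5,.0,.25)&(Z>.046)&(Z<.056)&(s<60)]
import numpy as np
for u,vv,z in((341,249,.0355),(361,226,.0355)): print("mouth",pt(c,u,vv,z))
wood=None
print("jaw",rect(P,near(.51,.07,.15)&(Z>.064)&(Z<.082)))
E
```

```text
bench z -0.00040171008144440634 0.0031538344047398244
dark {'c': [675, -192], 'yaw': 4.2, 'size': [158, 42], 'z': np.float64(19.6), 'n': 480}
med {'c': [547, 350], 'yaw': 176.4, 'size': [153, 49], 'z': np.float64(20.4), 'n': 413}
head {'c': [449, -424], 'yaw': 2.8, 'size': [27, 20], 'z': np.float64(48.7), 'n': 58} tube {'c': [442, -376], 'yaw': 95.1, 'size': [119, 34], 'z': np.float64(21.2), 'n': 270}
head {'c': [449, -424], 'yaw': 178.9, 'size': [27, 20], 'z': np.float64(48.6), 'n': 59} tube {'c': [441, -375], 'yaw': 95.1, 'size': [121, 34], 'z': np.float64(21.2), 'n': 287}
rails {'c': [461, -49], 'yaw': 87.5, 'size': [206, 37], 'z': np.float64(50.9), 'n': 566}
mouth [ 0.45128953 -0.14424719  0.0355    ]
mouth [ 0.55825963 -0.15044876  0.0355    ]
jaw {'c': [518, 63], 'yaw': 176.2, 'size': [156, 33], 'z': np.float64(73.1), 'n': 387}
```

Call:
{"op": "send_rows", "data": {"moves": [{"offset":[-37.9,-31.5,-10.5],"angular":[0,0,66.2],"hand":8.7},{"offset":[-37.9,-31.5,-10.5],"angular":[0,0,66.2],"hand":8.7},{"offset":[-37.9,-31.5,-10.5],"angular":[0,0,66.2],"hand":8.7},{"offset":[-37.9,-31.5,-10.5],"angular":[0,0,66.2],"hand":8.7},{"offset":[-37.9,-31.5,-10.5],"angular":[0,0,66.2],"hand":8.7}]}}

```text
clock: 2.33
position: [0.4264, 0.3207, 0.2622]
orientation: [0.648, 0.761, 0.0, -0.0]
contact_force: [0.7, 0.6, -0.4]
width: 0.99
grip_force: 0.0
```

```bash
cat >> h.py <<'E'
def to(x,y,z,yaw=None):
    s=robot.read_state(); Rm=R.from_quat(s["orientation"]).as_matrix()
    d=Rm.T@(np.array([x,y,z])-s["position"])*100
    th=np.degrees(np.arctan2(Rm[1,1],Rm[0,1])); a=0 if yaw is None else -((yaw-th+180)%360-180)
    tilt=R.from_matrix(Rm)
    print("offset",d.round(2).tolist(),"turn z",round(a,1),"| pos",np.round(s["position"],4).tolist(),"yaw",round(th,2),"zax",Rm[:,2].round(3).tolist(),"w",round(s["width"]*87.8,1),"t",round(s["clock"],1))
E
python3 -c "
from h import *
to(.5,.15,.3,-3)"
```

```text
offset [-18.02, 4.55, -3.78] turn z 12.2 | pos [0.4264, 0.3207, 0.2622] yaw 9.18 zax [0.0, 0.001, -1.0] w 86.9 t 2.3
```

Call:
{"op": "send_rows", "data": {"moves": [{"offset":[-34.7,2.8,-3.8],"angular":[0,0,12.2],"hand":8.7},{"offset":[-34.7,2.8,-3.8],"angular":[0,0,12.2],"hand":8.7},{"offset":[-34.7,2.8,-3.8],"angular":[0,0,12.2],"hand":8.7},{"offset":[-34.7,2.8,-3.8],"angular":[0,0,12.2],"hand":8.7},{"offset":[-34.7,2.8,-3.8],"angular":[0,0,12.2],"hand":8.7}]}}

```text
clock: 2.95
position: [0.5019, 0.0194, 0.2961]
orientation: [0.723, 0.691, 0.001, 0.0]
contact_force: [0.6, 0.1, 0.9]
width: 0.994
grip_force: 0.0
```

Call:
{"op": "send_rows", "data": {"moves": [{"offset":[-3,0,0],"angular":[0,0,0],"hand":8.7},{"offset":[-3,0,0],"angular":[0,0,0],"hand":8.7},{"offset":[-3,0,0],"angular":[0,0,0],"hand":8.7}]}}

```text
clock: 3.32
position: [0.5003, -0.0074, 0.2955]
orientation: [0.723, 0.691, 0.0, -0.0]
contact_force: [0.8, 0.3, 0.8]
width: 0.988
grip_force: 0.0
```

Run:
```python
from h import *
to(.5,0,.3,-3)
c=robot.capture("wrist"); save(c,"w1.png"); print(c["origin"],att(c).round(3).tolist())
P=cloud(c); H=hsv(c); h,s,v=H[...,0],H[...,1],H[...,2]; X,Y,Z=P[...,0],P[...,1],P[...,2]
print(np.nanpercentile(X,[1,99]),np.nanpercentile(Y,[1,99]))
def near(x,y,r): return (np.hypot(X-x,Y-y)<r)
print("dark",rect(P,near(.66,-.19,.12)&(Z>.012)&(Z<.03)))
print("med",rect(P,near(.53,.34,.12)&(Z>.012)&(Z<.03)))
print("front rail",rect(P,(X<.51)&near(.5,0,.3)&(Z>.046)&(Z<.056)&(s<60)))
print("rear rail",rect(P,(X>.51)&near(.5,0,.3)&(Z>.046)&(Z<.056)&(s<60)))
print("jaw",rect(P,near(.51,.07,.15)&(Z>.064)&(Z<.082)))
print("sleeve",rect(P,near(.47,.17,.15)&(Z>.13)&(Z<.17)))
```

```text
offset [0.74, -0.06, -0.45] turn z 0.4 | pos [0.5003, -0.0074, 0.2955] yaw -2.59 zax [0.0, 0.001, -1.0] w 86.8 t 3.3
[0.50298931 0.06863118 0.48384321] [[0.999, -0.044, -0.013], [-0.046, -0.96, -0.276], [-0.0, 0.276, -0.961]]
[-0.45856414  1.43465746] [-0.52136565  0.38405105]
dark {'c': [717, -189], 'yaw': 2.8, 'size': [65, 41], 'z': np.float64(20.4), 'n': 812}
med None
front rail {'c': [479, -53], 'yaw': 87.0, 'size': [203, 68], 'z': np.float64(51.4), 'n': 3530}
rear rail {'c': [545, -57], 'yaw': 86.9, 'size': [203, 62], 'z': np.float64(51.3), 'n': 3541}
jaw {'c': [517, 63], 'yaw': 177.4, 'size': [150, 29], 'z': np.float64(73.5), 'n': 3155}
sleeve {'c': [471, 148], 'yaw': 35.0, 'size': [26, 24], 'z': np.float64(153.2), 'n': 759}
```

View pics/w1.png

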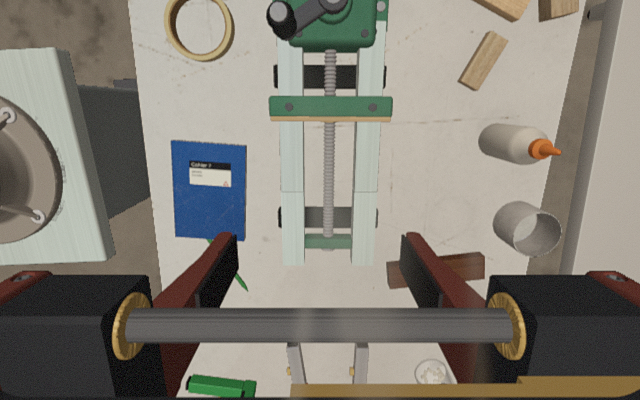

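Call:
{"op": "send_rows", "data": {"moves": [{"offset":[-38.2,1.7,4.5],"angular":[0,0,0],"hand":8.7},{"offset":[-38.2,1.7,4.5],"angular":[0,0,0],"hand":8.7},{"offset":[-38.2,1.7,4.5],"angular":[0,0,0],"hand":8.7},{"offset":[-38.2,1.7,4.5],"angular":[0,0,0],"hand":8.7},{"offset":[-38.2,1.7,4.5],"angular":[0,0,0],"hand":8.7}]}}

```text
clock: 4.0
position: [0.5011, -0.3188, 0.2585]
orientation: [0.722, 0.692, 0.0, -0.0]
contact_force: [1.9, -0.3, 0.6]
width: 0.99
grip_force: 0.0
```

Call:
{"op": "send_rows", "data": {"moves": [{"offset":[-7,0,0.5],"angular":[0,0,0],"hand":8.7},{"offset":[-7,0,0.5],"angular":[0,0,0],"hand":8.7},{"offset":[-7,0,0.5],"angular":[0,0,0],"hand":8.7}]}}

```text
clock: 4.38
position: [0.4972, -0.3879, 0.2533]
orientation: [0.723, 0.691, 0.0, -0.001]
contact_force: [-0.4, -0.1, 0.6]
width: 0.992
grip_force: 0.0
```

Run:
```python
from h import *
to(.5,-.39,.25,-3)
c=robot.capture("wrist"); save(c,"w2.png"); print(c["origin"])
P=cloud(c); H=hsv(c); h,s,v=H[...,0],H[...,1],H[...,2]; X,Y,Z=P[...,0],P[...,1],P[...,2]
def near(x,y,r): return (np.hypot(X-x,Y-y)<r)
red=((h<8)|(h>172))&(s>150)&(v>80)
brass=(h>12)&(h<32)&(s>110)&(v>70)
for x0,x1 in((.38,.5),(.5,.62)):
    B=(X>x0)&(X<x1)&(Y<-.25)&(Y>-.5)
    print("head",rect(P,B&red&(Z>.035)&(Z<.055)),"tube",rect(P,B&~red&~brass&(Z>.016)&(Z<.028)),"brass",rect(P,B&brass&(Z>.003)&(Z<.03)))
for r in robot.look_for(c,"stop_a_button")[:3]: print(r["pixel"],r["p"],pt(c,*r["pixel"]).round(4))
```

```text
offset [-0.2, 0.29, 0.33] turn z 0.4 | pos [0.4972, -0.3879, 0.2533] yaw -2.6 zax [-0.001, 0.001, -1.0] w 87.1 t 4.4
[ 0.50005114 -0.31188317  0.44169311]
head {'c': [449, -424], 'yaw': 4.9, 'size': [26, 20], 'z': np.float64(49.2), 'n': 344} tube {'c': [444, -365], 'yaw': 94.4, 'size': [100, 22], 'z': np.float64(22.2), 'n': 1365} brass {'c': [431, -377], 'yaw': 104.8, 'size': [11, 6], 'z': np.float64(17.1), 'n': 37}
head None tube {'c': [555, -379], 'yaw': 84.1, 'size': [113, 27], 'z': np.float64(22.2), 'n': 1396} brass {'c': [540, -382], 'yaw': 87.8, 'size': [10, 6], 'z': np.float64(17.2), 'n': 45}
[352.7, 158.4] 0.64 [ 0.5405 -0.3807  0.0184]
[264.1, 156.3] 0.36 [ 0.4234 -0.3753  0.0007]
```

View pics/w2.png

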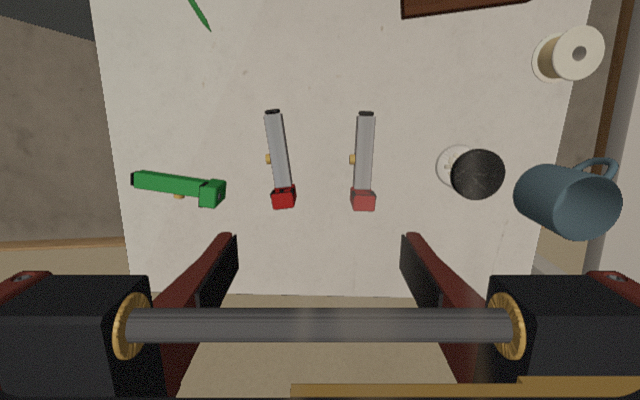

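Call:
{"op": "send_rows", "data": {"moves": [{"offset":[0,-5.1,19.0],"angular":[0,0,-7],"hand":8.7},{"offset":[0,-5.1,19.0],"angular":[0,0,-7],"hand":6.5},{"offset":[0,-5.1,19.0],"angular":[0,0,-7],"hand":6.5},{"offset":[0,-5.1,19.0],"angular":[0,0,-7],"hand":6.5},{"offset":[0,-5.1,19.0],"angular":[0,0,-7],"hand":6.5}]}}

```text
clock: 5.1
position: [0.4473, -0.3861, 0.0653]
orientation: [0.679, 0.734, 0.0, 0.001]
contact_force: [-0.1, -0.2, 0.4]
width: 0.742
grip_force: 0.0
```

```bash
cat > st.py <<'E'
from h import *
def stop(c,x,y,r=.1):
    """pose of the lying stop near (x,y): origin (mm), axis yaw; z offset irrelevant"""
    P=cloud(c); H=hsv(c); h,s,v=H[...,0],H[...,1],H[...,2]; X,Y,Z=P[...,0],P[...,1],P[...,2]
    B=np.hypot(X-x,Y-y)<r
    red=((h<10)|(h>170))&(s>100); brass=(h>12)&(h<32)&(s>110)&(v>70)
    t=rect(P,B&~red&~brass&(s<70)&(Z>.0175)&(Z<.027)); b=rect(P,B&brass&(Z>.003)&(Z<.03)); hd=rect(P,B&red&(Z>.04)&(Z<.056))
    print("tube",t,"\nbrass",b,"\nhead",hd)
E
python3 - <<'E'
from st import *
c=robot.capture("wrist"); save(c,"w3.png")
stop(c,.445,-.377)
to(.4457,-.3855,.004,4.4)
E
```

```text
tube {'c': [444, -364], 'yaw': 94.4, 'size': [99, 22], 'z': np.float64(22.1), 'n': 3988} 
brass {'c': [539, -382], 'yaw': 85.6, 'size': [13, 8], 'z': np.float64(16.1), 'n': 231} 
head {'c': [449, -424], 'yaw': 3.7, 'size': [26, 20], 'z': np.float64(49.2), 'n': 976}
offset [0.17, -0.24, 6.22] turn z 0.0 | pos [0.448, -0.387, 0.0662] yaw 4.43 zax [0.003, -0.002, -1.0] w 65.4 t 5.2
```

View pics/w3.png

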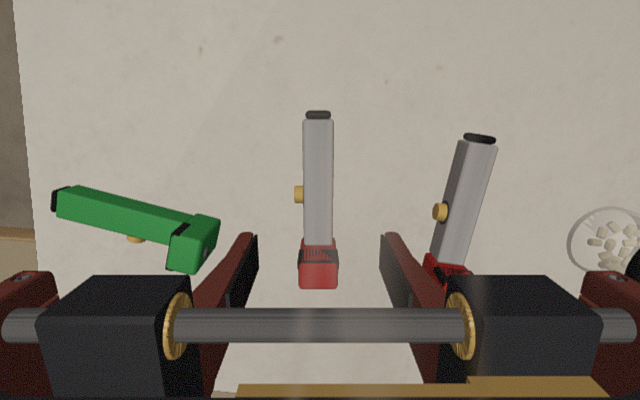

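Call:
{"op": "send_rows", "data": {"moves": [{"offset":[0.2,-0.1,6.2],"angular":[0,0,0],"hand":6.5},{"offset":[0.2,-0.1,6.2],"angular":[0,0,0],"hand":6.5},{"offset":[0.2,-0.1,6.2],"angular":[0,0,0],"hand":2.0},{"offset":[0.2,-0.1,6.2],"angular":[0,0,0],"hand":1.5},{"offset":[0.2,-0.1,6.2],"angular":[0,0,0],"hand":1.5}], "squeeze": 35}}

```text
clock: 5.78
position: [0.4453, -0.3853, 0.0036]
orientation: [0.68, 0.733, 0.0, 0.001]
contact_force: [-0.0, 0.4, -0.6]
width: 0.436
grip_force: 0.0
```

Call:
{"op": "send_rows", "data": {"moves": [{"offset":[0,0,0],"angular":[0,0,0],"hand":1.5},{"offset":[0,0,0],"angular":[0,0,0],"hand":1.5},{"offset":[0,0,0],"angular":[0,0,0],"hand":1.5}]}}

```text
clock: 6.15
position: [0.4443, -0.3846, 0.0019]
orientation: [0.68, 0.733, -0.0, -0.0]
contact_force: [0.7, 0.3, 0.0]
width: 0.171
grip_force: 0.0
```

Run:
```python
from st import *
c=robot.capture("wrist"); save(c,"w4.png")
stop(c,.445,-.377)
to(.4457,-.3855,.004,4.4); s=robot.read_state(); print(s["grip_force"],s["width"])
```

```text
tube {'c': [444, -364], 'yaw': 94.5, 'size': [99, 22], 'z': np.float64(22.1), 'n': 6412} 
brass {'c': [539, -382], 'yaw': 83.0, 'size': [13, 8], 'z': np.float64(16.7), 'n': 309} 
head {'c': [448, -429], 'yaw': 3.8, 'size': [24, 10], 'z': np.float64(49.3), 'n': 641}
offset [-0.1, 0.13, -0.21] turn z -0.1 | pos [0.4443, -0.3846, 0.0019] yaw 4.34 zax [-0.0, 0.0, -1.0] w 14.9 t 6.2
0.0 0.16920695030539795
```

View pics/w4.png

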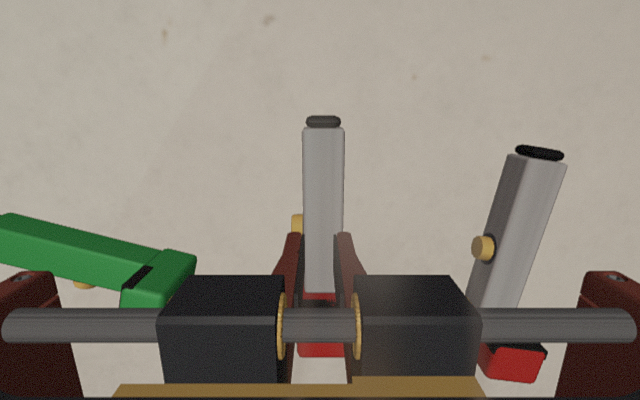

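Run:
```python
from h import *
c=robot.capture("wrist")
for u,v in((298,234),(298,240),(297,250),(340,234),(341,240),(345,250),(350,255),(285,255),(320,270),(320,330)): print(u,v,pt(c,u,v).round(4), c["color"][v,u])
s=robot.read_state(); print({k:np.round(s[k],3) for k in("tau","contact_force","wrist_torque","grip_force","width")})
```

```text
298 234 [ 0.432  -0.3735  0.0322] [81 45 41]
298 240 [ 0.4325 -0.3735  0.0397] [81 43 36]
297 250 [ 0.4327 -0.3738  0.0507] [78 45 38]
340 234 [ 0.4379 -0.3086  0.1903] [103  82  75]
341 240 [ 0.4538 -0.3724  0.0387] [102  80  72]
345 250 [ 0.4548 -0.3722  0.0505] [101  78  70]
350 255 [ 0.4565 -0.3716  0.0569] [100  75  69]
285 255 [ 0.4277 -0.374   0.0562] [80 38 32]
320 270 [ 0.4454 -0.3984  0.0222] [141 136 133]
320 330 [ 0.4419 -0.3586  0.1255] [90 86 85]
{'tau': array([-1.2000e-02, -5.2681e+01,  1.0405e+01, -1.6886e+01, -1.0000e-03,
        7.5000e-02, -1.0000e-03]), 'contact_force': array([-0.772, -0.756, -0.297]), 'wrist_torque': array([-0.02 ,  0.075, -0.011]), 'grip_force': np.float64(0.0), 'width': np.float64(0.169)}
```

Call:
{"op": "send_rows", "data": {"moves": [{"offset":[0,0,0],"angular":[0,0,0],"hand":0},{"offset":[0,0,0],"angular":[0,0,0],"hand":0},{"offset":[0,0,0],"angular":[0,0,0],"hand":0}], "squeeze": 35}}

```text
clock: 6.62
position: [0.4444, -0.3846, 0.0019]
orientation: [0.68, 0.733, 0.0, -0.0]
contact_force: [-0.6, -0.3, -0.2]
width: 0.004
grip_force: 0.0
```

Run:
```python
from h import *
c=robot.capture("wrist"); save(c,"w5.png"); P=cloud(c)
for v in range(222,262,4): print(v,[(u,P[v,u].round(3).tolist(),c["color"][v,u].tolist()) for u in (305,313,325,333)])
cv2.imwrite("pics/v5.png",cv2.resize(cv2.imread("pics/w5.png")[180:310,230:410],None,fx=4,fy=4,interpolation=cv2.INTER_CUBIC))
```

```text
222 [(305, [0.435, -0.37, 0.022], [140, 133, 130]), (313, [0.439, -0.37, 0.022], [145, 141, 135]), (325, [0.446, -0.369, 0.022], [144, 137, 133]), (333, [0.45, -0.369, 0.022], [147, 142, 137])]
226 [(305, [0.435, -0.373, 0.022], [138, 131, 128]), (313, [0.44, -0.372, 0.023], [146, 142, 139]), (325, [0.446, -0.372, 0.022], [146, 139, 135]), (333, [0.45, -0.372, 0.022], [145, 139, 134])]
230 [(305, [0.435, -0.375, 0.022], [141, 137, 131]), (313, [0.44, -0.375, 0.022], [148, 143, 138]), (325, [0.446, -0.374, 0.022], [144, 139, 131]), (333, [0.451, -0.374, 0.022], [147, 141, 137])]
234 [(305, [0.436, -0.374, 0.031], [85, 59, 50]), (313, [0.44, -0.373, 0.031], [97, 73, 67]), (325, [0.446, -0.373, 0.031], [102, 81, 71]), (333, [0.45, -0.372, 0.032], [103, 80, 72])]
238 [(305, [0.436, -0.373, 0.037], [93, 63, 58]), (313, [0.44, -0.373, 0.038], [99, 77, 67]), (325, [0.446, -0.372, 0.037], [105, 81, 75]), (333, [0.45, -0.373, 0.037], [99, 77, 71])]
242 [(305, [0.436, -0.373, 0.042], [96, 67, 63]), (313, [0.44, -0.373, 0.041], [104, 81, 73]), (325, [0.446, -0.372, 0.043], [101, 74, 67]), (333, [0.45, -0.372, 0.043], [104, 82, 76])]
246 [(305, [0.436, -0.374, 0.046], [92, 61, 56]), (313, [0.44, -0.373, 0.046], [97, 76, 65]), (325, [0.446, -0.373, 0.046], [100, 76, 70]), (333, [0.449, -0.372, 0.047], [99, 75, 65])]
250 [(305, [0.436, -0.374, 0.051], [88, 60, 52]), (313, [0.44, -0.373, 0.051], [96, 77, 68]), (325, [0.446, -0.373, 0.051], [95, 72, 63]), (333, [0.449, -0.372, 0.052], [103, 81, 72])]
254 [(305, [0.437, -0.374, 0.054], [88, 58, 50]), (313, [0.44, -0.373, 0.055], [97, 67, 58]), (325, [0.446, -0.373, 0.055], [96, 71, 66]), (333, [0.449, -0.373, 0.055], [102, 79, 75])]
258 [(305, [0.437, -0.374, 0.058], [89, 65, 57]), (313, [0.44, -0.373, 0.06], [96, 72, 64]), (325, [0.445, -0.373, 0.059], [90, 64, 54]), (333, [0.449, -0.372, 0.059], [99, 77, 70])]
```

View pics/v5.png

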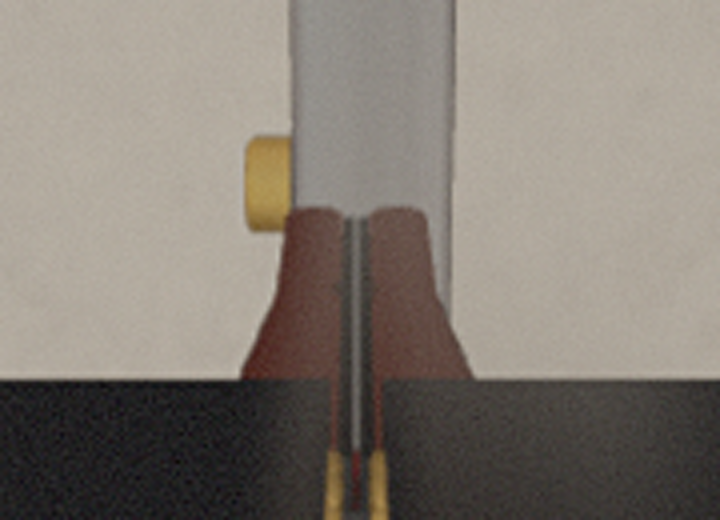

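Call:
{"op": "send_rows", "data": {"moves": [{"offset":[0,0,-0.3],"angular":[0,0,0],"hand":6},{"offset":[-0.2,0.15,-0.3],"angular":[0,0,0],"hand":6},{"offset":[-0.2,0.15,-0.3],"angular":[0,0,0],"hand":6},{"offset":[-0.2,0.15,-0.3],"angular":[0,0,0],"hand":6},{"offset":[-0.2,0.15,-0.3],"angular":[0,0,0],"hand":6}]}}

```text
clock: 7.3
position: [0.4459, -0.3865, 0.0049]
orientation: [0.68, 0.733, -0.0, -0.0]
contact_force: [0.2, -0.6, 0.1]
width: 0.537
grip_force: 0.0
```

Call:
{"op": "send_rows", "data": {"moves": [{"offset":[0,0,1.0],"angular":[0,0,0],"hand":6},{"offset":[0,0,1.8],"angular":[0,0,0],"hand":6},{"offset":[0,0,2.3],"angular":[0,0,0],"hand":6},{"offset":[0,0,2.3],"angular":[0,0,0],"hand":6}]}}

```text
clock: 7.8
position: [0.4456, -0.3863, -0.0187]
orientation: [0.68, 0.733, -0.0, -0.001]
contact_force: [0.3, 0.1, -0.3]
width: 0.679
grip_force: 0.0
```

Run:
```python
from h import *
c=robot.capture("wrist"); P=cloud(c); save(c,"w6.png")
H=hsv(c); X,Y,Z=P[...,0],P[...,1],P[...,2]; 
print(c["origin"]); to(0,0,0,4.4)
f=(H[...,1]>75)&((H[...,0]<15))&(Z<.06)&(Y>-.385)&(Z>-.02)&(H[...,2]<115)
for x0,x1 in((.38,.4445),(.4445,.5)):
    m=f&(X>x0)&(X<x1); print(m.sum(),np.percentile(Z[m],[1,5,20]),np.percentile(X[m],[2,50,98]),np.percentile(Y[m],[50]))
```

```text
[ 0.43936694 -0.31037055  0.16971893]
offset [41.91, -41.53, -1.8] turn z -0.1 | pos [0.4458, -0.3865, -0.0183] yaw 4.33 zax [-0.0, 0.0, -1.0] w 59.9 t 7.8
1064 [0.00900183 0.01337568 0.02539261] [0.40364572 0.40900222 0.41431756] [-0.37732796]
920 [0.00989854 0.01484338 0.02790072] [0.47556217 0.47957943 0.48461265] [-0.37193429]
```

Call:
{"op": "send_rows", "data": {"moves": [{"offset":[-0.1,0,0.3],"angular":[0,0,0],"hand":4},{"offset":[-0.1,0,0.3],"angular":[0,0,0],"hand":1.5},{"offset":[-0.1,0,0.3],"angular":[0,0,0],"hand":1.5},{"offset":[-0.1,0,0.3],"angular":[0,0,0],"hand":1.5},{"offset":[-0.1,0,0.3],"angular":[0,0,0],"hand":1.5}], "squeeze": 35}}

```text
clock: 8.48
position: [0.4463, -0.3875, -0.021]
orientation: [0.68, 0.733, 0.0, 0.0]
contact_force: [0.3, 0.1, 0.5]
width: 0.248
grip_force: 35.0
```

Call:
{"op": "send_rows", "data": {"moves": [{"offset":[0,0,0],"angular":[0,0,0],"hand":1.5},{"offset":[0,0,0],"angular":[0,0,0],"hand":1.5},{"offset":[0,0,0],"angular":[0,0,0],"hand":1.5}]}}

```text
clock: 8.85
position: [0.4462, -0.3875, -0.021]
orientation: [0.68, 0.733, 0.0, 0.0]
contact_force: [0.6, 0.6, -0.2]
width: 0.245
grip_force: 35.0
```

Call:
{"op": "send_rows", "data": {"moves": [{"offset":[0,0,-5],"angular":[0,0,0],"hand":1.5},{"offset":[4,0.4,-7.1],"angular":[0,0,7.1],"hand":1.5},{"offset":[10,1.0,-7.1],"angular":[0,0,7.1],"hand":1.5},{"offset":[12.7,1.3,-7.1],"angular":[0,0,7.1],"hand":1.5},{"offset":[12.7,1.3,-7.1],"angular":[0,0,7.1],"hand":1.5}], "squeeze": 35}}

```text
clock: 9.48
position: [0.4494, -0.257, 0.0496]
orientation: [0.723, 0.691, 0.0, -0.001]
contact_force: [0.6, -1.1, -1.4]
width: 0.247
grip_force: 35.0
```

Run:
```python
from h import *
to(0,0,0,-2.8)
c=robot.capture("wrist"); P=cloud(c); save(c,"w7.png")
H=hsv(c); X,Y,Z=P[...,0],P[...,1],P[...,2]; s,v=H[...,1],H[...,2]
np.savez("w7.npz",**{k:c[k] for k in("color","depth","fx","fy","cx","cy","origin","attitude")})
```

```text
offset [23.68, -46.03, 5.05] turn z 0.3 | pos [0.4494, -0.257, 0.0496] yaw -2.53 zax [-0.001, 0.002, -1.0] w 21.7 t 9.5
```

View pics/w7.png

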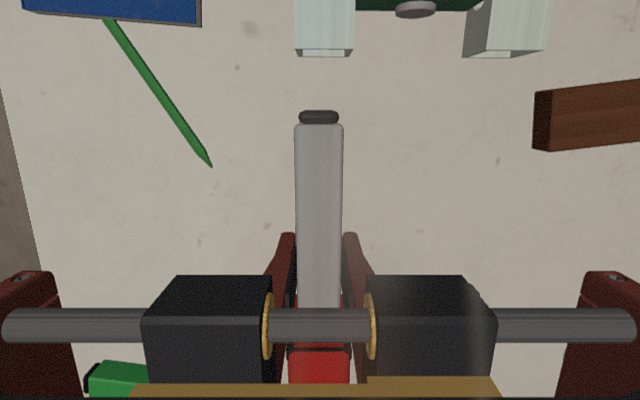

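```bash
cat > rl.py <<'E'
from h import *
def strip_axis(P,m,lo=None):
    """fit centre line & width of masked points elongated along ~world y: returns yaw, centre x at y0, width, y max/min"""
    n,l,st,_=cv2.connectedComponentsWithStats(m.astype(np.uint8)); k=1+st[1:,4].argmax(); q=P[l==k]*1000
    ys=np.arange(np.percentile(q[:,1],3),np.percentile(q[:,1],97),3); C=[]
    for y in ys:
        a=q[abs(q[:,1]-y)<1.5,0]
        if len(a)>5: C.append((y,a.min(),a.max()))
    C=np.array(C); f=np.polyfit(C[:,0],(C[:,1]+C[:,2])/2,1)
    print("yaw",round(90-np.degrees(np.arctan(f[0])),2),"centre x(y)= %.2f %+.4f*y"%(f[1],f[0]),"width %.1f"%np.median(C[:,2]-C[:,1]),"y %.1f..%.1f"%(q[:,1].min(),q[:,1].max()),"z %.1f"%np.median(q[:,2]),"n",len(q))
    return f,q
E
python3 - <<'E'
from rl import *
d=dict(np.load("w7.npz")); c={k:(v if v.ndim else float(v)) for k,v in d.items()}
P=cloud(c); H=hsv(c); X,Y,Z=P[...,0],P[...,1],P[...,2]; s,v=H[...,1],H[...,2]
r=(Z>.049)&(Z<.054)&(v>150)&(s<60)
strip_axis(P,r&(X<.5)&(X>.42)&(Y>-.2)); strip_axis(P,r&(X>.5)&(X<.6)&(Y>-.2))
g=(X>.42)&(X<.48)&(Y<-.18)&(Z>.06)&(s<60)
print("tubez",np.median(Z[g&(Z<.11)]))
strip_axis(P,g&(abs(Z-np.median(Z[g&(Z<.11)]))<.003))
t=(X>.42)&(X<.48)&(Y<-.17)&(Y>-.25)&(Z>.06)&(Z<.1); print("tip y",np.nanmax(Y[t]), np.median(Z[t&(v<80)]))
H7=np.array(c["origin"]); print(H7)
E
```

```text
yaw 86.93 centre x(y)= 463.99 +0.0536*y width 30.7 y -154.0..-129.7 z 51.1 n 2919
yaw 86.51 centre x(y)= 565.32 +0.0610*y width 31.6 y -158.9..-134.3 z 51.1 n 2986
tubez 0.09271974720198037
yaw 87.56 centre x(y)= 459.52 +0.0426*y width 21.8 y -280.3..-189.2 z 92.8 n 8552
tip y -0.18322682429979317 0.09051008509589832
[ 0.45223595 -0.18119745  0.23805129]
```

Call:
{"op": "send_rows", "data": {"moves": [{"offset":[0,0.2,2.3],"angular":[0,0,0.4],"hand":1.5},{"offset":[0,0.2,4.6],"angular":[0,0,0.4],"hand":1.5},{"offset":[0,0.2,4.6],"angular":[0,0,0.4],"hand":1.5},{"offset":[0,0.2,4.6],"angular":[0,0,0.4],"hand":1.5},{"offset":[0,0.2,4.6],"angular":[0,0,0.4],"hand":1.5}]}}

```text
clock: 10.15
position: [0.4519, -0.2608, 0.0048]
orientation: [0.727, 0.687, 0.0, 0.001]
contact_force: [0.4, -0.5, -2.5]
width: 0.25
grip_force: 35.0
```

```bash
cat > chk.py <<'E'
from rl import *
def chk(xr0,xr1):
    to(0,0,0,-2.8)
    c=robot.capture("wrist"); P=cloud(c); H=hsv(c); X,Y,Z=P[...,0],P[...,1],P[...,2]; s,v=H[...,1],H[...,2]
    r=(Z>.0495)&(Z<.054)&(v>150)&(s<60)&(X>xr0)&(X<xr1)
    strip_axis(P,r&(Y>-.165))
    strip_axis(P,(X>xr0+.01)&(X<xr1)&(Y<-.165)&(Z>.040)&(Z<.049)&(s<60)&(v>60))
    t=(X>xr0+.01)&(X<xr1-.01)&(Y<-.157)&(Y>-.3)&(Z>.030)&(Z<.056)&(v<70); print("tip y",np.nanmax(Y[t]) if t.any() else None)
    f=(H[...,0]<15)&(s>75)&(v<115)&(Z>.035)&(Z<.08)&(X>xr0)&(X<xr1); print("finger front y",np.percentile(Y[f],[5,50,95]).round(4))
    return c,P
E
python3 - <<'E'
from chk import *
c,P=chk(.42,.5); save(c,"w8.png")
E
```

```text
offset [23.52, -46.58, 0.4] turn z -0.4 | pos [0.4519, -0.2608, 0.0048] yaw -3.2 zax [0.001, -0.001, -1.0] w 22.0 t 10.2
yaw 89.83 centre x(y)= 456.41 +0.0029*y width 30.8 y -153.5..-145.2 z 51.1 n 1516
yaw 86.98 centre x(y)= 464.80 +0.0528*y width 21.7 y -284.3..-187.5 z 47.9 n 8383
tip y -0.18712086782545498
finger front y [-0.2892 -0.2495 -0.2477]
```

Call:
{"op": "send_rows", "data": {"moves": [{"offset":[1.0,-0.07,0.14],"angular":[0,0,-0.2],"hand":1.5},{"offset":[2.5,-0.08,0.14],"angular":[0,0,-0.2],"hand":1.5},{"offset":[3.5,-0.09,0.14],"angular":[0,0,-0.2],"hand":1.5},{"offset":[4.5,-0.1,0.14],"angular":[0,0,-0.2],"hand":1.5},{"offset":[5.5,-0.11,0.14],"angular":[0,0,-0.2],"hand":1.5}]}}

```text
clock: 10.82
position: [0.4534, -0.2042, 0.0026]
orientation: [0.725, 0.689, 0.0, 0.0]
contact_force: [0.2, -0.9, -2.4]
width: 0.244
grip_force: 35.0
```

Run:
```python
from chk import *
c,P=chk(.42,.5); save(c,"w9.png"); s=robot.read_state(); print(s["contact_force"],s["wrist_torque"])
```

```text
offset [18.07, -46.33, 0.26] turn z -0.1 | pos [0.4534, -0.2042, 0.0026] yaw -2.95 zax [0.0, -0.0, -1.0] w 21.5 t 10.8
yaw 87.04 centre x(y)= 463.70 +0.0518*y width 30.9 y -153.6..-89.5 z 51.2 n 12625
yaw 87.48 centre x(y)= 461.64 +0.0440*y width 21.8 y -227.4..-165.0 z 45.8 n 5419
tip y -0.1911374843490478
finger front y [-0.2317 -0.1926 -0.1912]
[ 0.08704951  1.53115537 -2.01832122] [0.0541242  0.03123179 0.03455586]
```

Call:
{"op": "send_rows", "data": {"moves": [{"offset":[1.0,0.05,-0.05],"angular":[0,0,0],"hand":1.5},{"offset":[2.0,0.05,-0.05],"angular":[0,0,0],"hand":1.5},{"offset":[3.0,0.05,-0.05],"angular":[0,0,0],"hand":1.5},{"offset":[3.5,0.05,-0.05],"angular":[0,0,0],"hand":1.5},{"offset":[3.8,0.05,-0.05],"angular":[0,0,0],"hand":1.5}]}}

```text
clock: 11.5
position: [0.4559, -0.1668, 0.0031]
orientation: [0.725, 0.689, -0.0, 0.0]
contact_force: [-0.8, 0.1, -1.7]
width: 0.247
grip_force: 35.0
```

Run:
```python
from chk import *
c,P=chk(.42,.5); save(c,"w10.png"); s=robot.read_state(); print(s["contact_force"],s["wrist_torque"])
```

```text
offset [14.31, -46.38, 0.3] turn z -0.1 | pos [0.4559, -0.1668, 0.0031] yaw -2.95 zax [0.0, -0.0, -1.0] w 21.7 t 11.5
yaw 87.06 centre x(y)= 463.62 +0.0514*y width 30.9 y -154.1..-52.0 z 51.2 n 18182
yaw 86.33 centre x(y)= 465.84 +0.0642*y width 21.7 y -190.4..-165.0 z 46.3 n 1908
tip y -0.15704315490602028
finger front y [-0.194  -0.1544 -0.1537]
[ 0.06502132  0.12363551 -3.1582791 ] [-0.00830273  0.07366404  0.01991962]
```

Call:
{"op": "send_rows", "data": {"moves": [{"offset":[0.08,0,0],"angular":[0,0,0],"hand":1.5},{"offset":[0.08,0,0],"angular":[0,0,0],"hand":6.0},{"offset":[0.08,0,0],"angular":[0,0,0],"hand":6.0},{"offset":[0.08,0,0],"angular":[0,0,0],"hand":6.0},{"offset":[0.08,0,0],"angular":[0,0,0],"hand":6.0}]}}

```text
clock: 12.18
position: [0.4559, -0.1664, 0.0031]
orientation: [0.725, 0.689, 0.0, 0.0]
contact_force: [0.5, -0.6, 0.0]
width: 0.659
grip_force: 0.0
```

Run:
```python
from chk import *
c,P=chk(.42,.5); save(c,"w11.png")
H=hsv(c); m=((H[...,0]<10)|(H[...,0]>170))&(H[...,1]>120)&(P[...,2]>.04)&(P[...,2]<.09)&(abs(P[...,0]-.45)<.04); print("head",rect(P,m))
```

```text
offset [14.25, -46.39, 0.31] turn z -0.2 | pos [0.4559, -0.1664, 0.0031] yaw -2.97 zax [0.0, 0.0, -1.0] w 57.8 t 12.2
yaw 87.05 centre x(y)= 463.65 +0.0516*y width 30.9 y -153.7..-51.6 z 51.2 n 18181
yaw 87.26 centre x(y)= 464.59 +0.0479*y width 21.6 y -191.0..-165.0 z 46.3 n 1888
tip y None
finger front y [-0.1931 -0.1561 -0.1526]
head {'c': [455, -201], 'yaw': 176.8, 'size': [27, 18], 'z': np.float64(73.2), 'n': 1926}
```

View pics/w11.png

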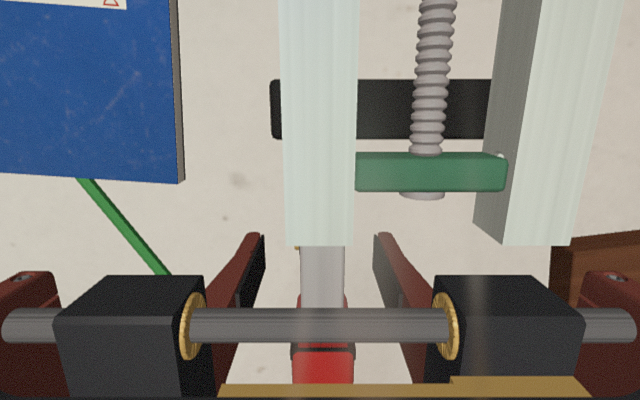

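Call:
{"op": "send_rows", "data": {"moves": [{"offset":[-2.0,0,0],"angular":[0,0,0],"hand":6.0},{"offset":[-3.8,0,0],"angular":[0,0,0],"hand":6.0},{"offset":[-3.8,0,0],"angular":[0,0,0],"hand":2.2},{"offset":[-3.8,0,0],"angular":[0,0,0],"hand":2.2},{"offset":[-3.8,0,0],"angular":[0,0,0],"hand":2.2}], "squeeze": 40}}

```text
clock: 12.85
position: [0.454, -0.2033, 0.003]
orientation: [0.725, 0.689, 0.0, -0.0]
contact_force: [0.2, 0.5, 0.4]
width: 0.382
grip_force: 0.0
```

Call:
{"op": "send_rows", "data": {"moves": [{"offset":[0,0,0],"angular":[0,0,0],"hand":2.2},{"offset":[0,0,0],"angular":[0,0,0],"hand":2.2},{"offset":[0.5,0,0],"angular":[0,0,0],"hand":2.2},{"offset":[1.0,0,0],"angular":[0,0,0],"hand":2.2},{"offset":[1.5,0,0],"angular":[0,0,0],"hand":2.2}]}}

```text
clock: 13.48
position: [0.4551, -0.1895, 0.0032]
orientation: [0.725, 0.688, 0.0, 0.001]
contact_force: [2.1, -3.8, -1.9]
width: 0.325
grip_force: 40.0
```

Run:
```python
from chk import *
c,P=chk(.42,.5); save(c,"w12.png"); s=robot.read_state(); print(s["contact_force"],s["wrist_torque"],s["grip_force"])
```

```text
offset [16.55, -46.44, 0.26] turn z -0.2 | pos [0.4551, -0.1895, 0.0032] yaw -2.99 zax [0.001, -0.001, -1.0] w 28.5 t 13.5
yaw 87.05 centre x(y)= 463.66 +0.0515*y width 30.9 y -153.7..-74.7 z 51.2 n 14921
yaw 87.1 centre x(y)= 463.99 +0.0506*y width 21.6 y -179.0..-165.0 z 46.3 n 1165
tip y -0.17704166662438414
finger front y [-0.1799 -0.1782 -0.1763]
[ 2.75493668 -3.39216782 -1.26909257] [-0.82722105 -0.60267805 -0.08103856] 40.01283645629883
```

Call:
{"op": "send_rows", "data": {"moves": [{"offset":[0.6,0,0],"angular":[0,0,0],"hand":2.2},{"offset":[1.2,0,0],"angular":[0,0,0],"hand":2.2},{"offset":[1.6,0,0],"angular":[0,0,0],"hand":2.2},{"offset":[1.8,0,0],"angular":[0,0,0],"hand":2.2},{"offset":[1.9,0,0],"angular":[0,0,0],"hand":2.2}]}}

```text
clock: 14.15
position: [0.4541, -0.1689, 0.0025]
orientation: [0.725, 0.689, -0.0, -0.002]
contact_force: [0.8, 0.7, -1.6]
width: 0.327
grip_force: 40.0
```

```bash
cat > lk.py <<'E'
from chk import *
def lock(xr0,xr1,n):
    c=robot.capture("wrist"); P=cloud(c); H=hsv(c); X,Y,Z=P[...,0],P[...,1],P[...,2]; h,s,v=H[...,0],H[...,1],H[...,2]
    to(0,0,0,-2.8); st=robot.read_state(); print("F",st["contact_force"].round(1),"grip",st["grip_force"])
    B=(X>xr0-.03)&(X<xr1)&(Y>-.26)&(Y<-.08)
    b=B&(h>12)&(h<32)&(s>110)&(v>60)&(Z>.01)&(Z<.06); print("brass n",b.sum(),"xyz",np.nanmedian(P[b],0).round(4) if b.any() else "", "minx",np.nanmin(X[b]) if b.any() else "")
    a=B&(v<75)&(s<80)&(Z>.05)&(Z<.08)&(X>xr0+.005)&(X<xr1); print("pad n",a.sum(),"y max",np.percentile(Y[a],[50,95]) if a.any() else "")
    save(c,n)
E
python3 - <<'E'
from lk import *
lock(.42,.5,"w13.png")
E
```

```text
offset [14.56, -46.22, 0.41] turn z -0.1 | pos [0.4542, -0.1689, 0.0025] yaw -2.92 zax [-0.003, 0.002, -1.0] w 28.6 t 14.2
F [-0.4 -0.2 -1.8] grip 39.998071789741516
brass n 99 xyz [ 0.4398 -0.1182  0.0406] minx 0.43872754103301315
pad n 689 y max [-0.15794748 -0.15727387]
```

Call:
{"op": "send_rows", "data": {"moves": [{"offset":[0,0,0],"angular":[0,0,0],"hand":6.0},{"offset":[0,0,0],"angular":[0,0,0],"hand":6.0},{"offset":[0,0,-6],"angular":[0,0,0],"hand":6.0},{"offset":[0,0,-11],"angular":[0,0,0],"hand":6.0},{"offset":[-4,2,-11],"angular":[0,0,0],"hand":6.5}], "squeeze": 35}}

```text
clock: 14.82
position: [0.4768, -0.2076, 0.1164]
orientation: [0.722, 0.692, 0.003, 0.001]
contact_force: [0.9, 0.1, -0.4]
width: 0.733
grip_force: 0.0
```

Call:
{"op": "send_rows", "data": {"moves": [{"offset":[-6,3,0],"angular":[0,0,0],"hand":6.5},{"offset":[-12,6,0],"angular":[0,0,0],"hand":6.5},{"offset":[-17.5,9.2,2],"angular":[0,0,0],"hand":6.5},{"offset":[-17.5,9.2,6],"angular":[0,0,0],"hand":6.5},{"offset":[-17.5,9.2,6],"angular":[0,0,0],"hand":6.5}]}}

```text
clock: 15.45
position: [0.5539, -0.3901, 0.0495]
orientation: [0.726, 0.688, -0.001, -0.003]
contact_force: [-0.3, 0.6, 0.3]
width: 0.743
grip_force: 0.0
```

Run:
```python
from st import *
c=robot.capture("wrist"); save(c,"w14.png")
stop(c,.555,-.382,.09)
to(.555,-.3915,-.021,-2.8)
P=cloud(c);H=hsv(c); h,s,v=H[...,0],H[...,1],H[...,2]; X,Y,Z=P[...,0],P[...,1],P[...,2]
from rl import strip_axis
strip_axis(P,(abs(X-.555)<.06)&(abs(Y+.36)<.06)&(Z>.0195)&(Z<.026)&(s<70)&(v>80))
t=(abs(X-.555)<.03)&(abs(Y+.33)<.03)&(v<70)&(Z>.003)&(Z<.03); print("tip y",np.nanmax(Y[t]))
```

```text
tube {'c': [550, -408], 'yaw': 85.5, 'size': [100, 22], 'z': np.float64(22.2), 'n': 3960} 
brass {'c': [535, -417], 'yaw': 88.2, 'size': [11, 6], 'z': np.float64(17.0), 'n': 135} 
head {'c': [547, -470], 'yaw': 175.7, 'size': [24, 3], 'z': np.float64(49.5), 'n': 85}
offset [-0.15, 0.04, 7.27] turn z -0.2 | pos [0.5549, -0.3901, 0.0517] yaw -3.01 zax [-0.003, 0.002, -1.0] w 65.3 t 15.5
yaw 85.76 centre x(y)= 580.15 +0.0742*y width 21.5 y -420.0..-363.0 z 22.2 n 2403
tip y -0.3576213780818219
```

Call:
{"op": "send_rows", "data": {"moves": [{"offset":[-4.0,-0.45,0],"angular":[0,0,1.4],"hand":6.5},{"offset":[-4.0,-0.45,3],"angular":[0,0,1.4],"hand":6.5},{"offset":[-4.0,-0.45,6],"angular":[0,0,1.4],"hand":6.5},{"offset":[-4.0,-0.45,7],"angular":[0,0,1.4],"hand":6.0},{"offset":[-4.0,-0.45,7],"angular":[0,0,1.4],"hand":5.0}]}}

```text
clock: 16.12
position: [0.5503, -0.43, -0.0159]
orientation: [0.733, 0.68, 0.0, 0.0]
contact_force: [0.3, 0.3, 0.2]
width: 0.605
grip_force: 0.0
```

Run:
```python
from h import *
c=robot.capture("wrist"); P=cloud(c); save(c,"w15.png")
H=hsv(c); X,Y,Z=P[...,0],P[...,1],P[...,2]; h,s,v=H[...,0],H[...,1],H[...,2]
to(.5483,-.430,-.021,-4.4)
f=(s>75)&(h<15)&(Z<.06)&(Y>-.43)&(Z>-.02)&(v<115)
for x0,x1 in((.48,.5483),(.5483,.61)):
    m=f&(X>x0)&(X<x1); print(m.sum(),np.percentile(Z[m],[1,5]),np.percentile(X[m],[2,50,98]),np.percentile(Y[m],[50,90]))
t=(abs(X-.552)<.03)&(abs(Y+.36)<.03)&(v<70)&(Z>.003)&(Z<.03); print("tip y",np.nanmax(Y[t]) if t.any() else None)
b=(abs(X-.54)<.03)&(abs(Y+.42)<.03)&(h>12)&(h<32)&(s>110)&(Z>.003); print("brass",np.median(P[b],0),np.nanmax(Y[b]))
```

```text
offset [0.04, -0.24, 0.57] turn z 0.1 | pos [0.5507, -0.4306, -0.0153] yaw -4.33 zax [0.001, -0.001, -1.0] w 51.0 t 16.2
952 [0.01208804 0.01569952] [0.51348274 0.51879632 0.52320576] [-0.41586613 -0.41539738]
694 [0.01319316 0.0196723 ] [0.5786308  0.58292665 0.58719088] [-0.42070554 -0.42027095]
tip y -0.35767132485971576
brass [ 0.53854439 -0.40990198  0.117482  ] -0.3925722925123857
```

Call:
{"op": "send_rows", "data": {"moves": [{"offset":[0,-0.15,0.6],"angular":[0,0,0],"hand":4},{"offset":[0,-0.15,0.6],"angular":[0,0,0],"hand":1.5},{"offset":[0,-0.15,0.6],"angular":[0,0,0],"hand":1.5},{"offset":[0,-0.15,0.6],"angular":[0,0,0],"hand":1.5},{"offset":[0,-0.15,0.6],"angular":[0,0,0],"hand":1.5}], "squeeze": 35}}

```text
clock: 16.8
position: [0.5486, -0.4305, -0.0227]
orientation: [0.733, 0.68, 0.0, 0.0]
contact_force: [0.3, 0.3, 1.7]
width: 0.247
grip_force: 35.0
```

Call:
{"op": "send_rows", "data": {"moves": [{"offset":[0,0,0],"angular":[0,0,0],"hand":1.5},{"offset":[0,0,-4],"angular":[0,0,0],"hand":1.5},{"offset":[0,0,-8],"angular":[0,0,0],"hand":1.5},{"offset":[0,0,-8],"angular":[0,0,0],"hand":1.5}]}}

```text
clock: 17.3
position: [0.5497, -0.4321, 0.0601]
orientation: [0.734, 0.68, 0.0, 0.003]
contact_force: [0.1, -0.9, -2.1]
width: 0.249
grip_force: 35.0
```

```bash
python3 -c "
from h import *
to(.552,-.264,.006,-2.8)"
```

```text
offset [16.8, -1.08, 5.35] turn z -1.6 | pos [0.5497, -0.4321, 0.0601] yaw -4.38 zax [0.004, -0.003, -1.0] w 21.8 t 17.3
```

Call:
{"op": "send_rows", "data": {"moves": [{"offset":[6,-0.4,0],"angular":[0,0,-1.6],"hand":1.5},{"offset":[12,-0.8,0],"angular":[0,0,-1.6],"hand":1.5},{"offset":[16.6,-1.2,2],"angular":[0,0,-1.6],"hand":1.5},{"offset":[16.6,-1.2,5.6],"angular":[0,0,-1.6],"hand":1.5},{"offset":[16.6,-1.2,5.7],"angular":[0,0,-1.6],"hand":1.5}]}}

```text
clock: 17.92
position: [0.5464, -0.2618, -0.0031]
orientation: [0.724, 0.69, -0.001, -0.003]
contact_force: [-0.8, 0.1, -2.5]
width: 0.247
grip_force: 35.0
```

Call:
{"op": "send_rows", "data": {"moves": [{"offset":[0,0,0],"angular":[0,0,0],"hand":1.5}]}}

```text
clock: 18.05
position: [0.5486, -0.2652, 0.0003]
orientation: [0.724, 0.689, -0.0, 0.0]
contact_force: [0.7, -0.4, -2.0]
width: 0.249
grip_force: 35.0
```

Run:
```python
from chk import *
c,P=chk(.52,.6); save(c,"w16.png")
```

```text
offset [23.76, -56.11, 0.04] turn z -0.0 | pos [0.5486, -0.2652, 0.0003] yaw -2.85 zax [-0.001, -0.001, -1.0] w 21.9 t 18.1
yaw 90.65 centre x(y)= 554.14 -0.0113*y width 30.7 y -158.8..-151.2 z 51.1 n 1478
yaw 87.34 centre x(y)= 560.09 +0.0465*y width 21.7 y -287.3..-192.4 z 45.1 n 8987
tip y -0.19241871657867549
finger front y [-0.2933 -0.253  -0.2522]
```

Call:
{"op": "send_rows", "data": {"moves": [{"offset":[0.8,0.28,-0.14],"angular":[0,0,0],"hand":1.5},{"offset":[2.4,0.28,-0.14],"angular":[0,0,0],"hand":1.5},{"offset":[3.5,0.28,-0.14],"angular":[0,0,0],"hand":1.5},{"offset":[4.5,0.28,-0.14],"angular":[0,0,0],"hand":1.5},{"offset":[5.5,0.28,-0.14],"angular":[0,0,0],"hand":1.5}]}}

```text
clock: 18.73
position: [0.5545, -0.2082, 0.0015]
orientation: [0.724, 0.69, 0.0, -0.0]
contact_force: [0.3, 0.1, -1.7]
width: 0.245
grip_force: 35.0
```

Run:
```python
from chk import *
c,P=chk(.52,.6); save(c,"w17.png"); s=robot.read_state(); print(s["contact_force"],s["wrist_torque"])
```

```text
offset [18.15, -56.38, 0.15] turn z 0.1 | pos [0.5545, -0.2082, 0.0015] yaw -2.74 zax [0.0, 0.0, -1.0] w 21.5 t 18.7
yaw 87.02 centre x(y)= 563.89 +0.0520*y width 30.9 y -158.6..-93.8 z 51.2 n 12947
yaw 87.41 centre x(y)= 563.06 +0.0452*y width 21.8 y -231.1..-165.0 z 46.4 n 5861
tip y -0.19608063872602266
finger front y [-0.2364 -0.1962 -0.1954]
[-0.57605212  1.75763661 -1.1469335 ] [0.02809064 0.06490204 0.0454115 ]
```

Call:
{"op": "send_rows", "data": {"moves": [{"offset":[1.0,-0.02,0],"angular":[0,0,0],"hand":1.5},{"offset":[2.0,-0.02,0],"angular":[0,0,0],"hand":1.5},{"offset":[3.0,-0.02,0],"angular":[0,0,0],"hand":1.5},{"offset":[3.6,-0.02,0],"angular":[0,0,0],"hand":1.5},{"offset":[3.8,-0.02,0],"angular":[0,0,0],"hand":1.5}]}}

```text
clock: 19.4
position: [0.5562, -0.1706, 0.0014]
orientation: [0.724, 0.69, 0.0, -0.0]
contact_force: [0.8, 0.3, -1.8]
width: 0.245
grip_force: 35.0
```

Call:
{"op": "send_rows", "data": {"moves": [{"offset":[0.04,0,0],"angular":[0,0,0],"hand":1.5}]}}

```text
clock: 19.52
position: [0.5561, -0.1709, 0.0015]
orientation: [0.724, 0.69, -0.0, 0.0]
contact_force: [-0.1, -0.0, -1.8]
width: 0.249
grip_force: 35.0
```

Run:
```python
from chk import *
c,P=chk(.52,.6); save(c,"w18.png"); s=robot.read_state(); print(s["contact_force"],s["wrist_torque"])
```

```text
offset [14.39, -56.37, 0.14] turn z 0.0 | pos [0.5561, -0.1709, 0.0015] yaw -2.77 zax [0.0, -0.0, -1.0] w 21.9 t 19.5
yaw 87.05 centre x(y)= 563.78 +0.0515*y width 30.9 y -158.7..-56.3 z 51.2 n 18591
yaw 86.74 centre x(y)= 565.02 +0.0570*y width 21.9 y -193.0..-165.0 z 46.4 n 2248
tip y -0.15897102346003628
finger front y [-0.1988 -0.1585 -0.1579]
[-0.5453354  -0.22844311 -1.28803317] [-0.05424789  0.12976774  0.01724108]
```

Call:
{"op": "send_rows", "data": {"moves": [{"offset":[0.08,0,0],"angular":[0,0,0],"hand":1.5},{"offset":[0.08,0,0],"angular":[0,0,0],"hand":6.0},{"offset":[0.08,0,0],"angular":[0,0,0],"hand":6.0},{"offset":[0.08,0,0],"angular":[0,0,0],"hand":6.0},{"offset":[0.08,0,0],"angular":[0,0,0],"hand":6.0}]}}

```text
clock: 20.2
position: [0.5563, -0.17, 0.0016]
orientation: [0.724, 0.69, 0.0, 0.0]
contact_force: [-0.1, -0.9, 0.2]
width: 0.655
grip_force: 0.0
```

Run:
```python
from lk import *
c,P=chk(.52,.6); save(c,"w19.png")
lock(.52,.6,"w19b.png")
```

```text
offset [14.3, -56.38, 0.14] turn z 0.0 | pos [0.5563, -0.17, 0.0016] yaw -2.77 zax [0.0, -0.0, -1.0] w 57.5 t 20.2
yaw 87.06 centre x(y)= 563.76 +0.0514*y width 30.9 y -159.2..-55.6 z 51.2 n 18715
yaw 87.96 centre x(y)= 562.51 +0.0356*y width 21.6 y -192.6..-165.0 z 46.4 n 2149
tip y None
finger front y [-0.1981 -0.1599 -0.1564]
offset [14.3, -56.38, 0.14] turn z 0.0 | pos [0.5562, -0.17, 0.0015] yaw -2.76 zax [0.0, -0.0, -1.0] w 59.7 t 20.3
F [-0.2  0.4 -0.5] grip 0.0
brass n 7 xyz [ 0.5445 -0.1626  0.0413] minx 0.543688927013625
pad n 908 y max [-0.16689644 -0.15821783]
```

Call:
{"op": "send_rows", "data": {"moves": [{"offset":[-2.0,0,0],"angular":[0,0,0],"hand":6.0},{"offset":[-4.0,0,0],"angular":[0,0,0],"hand":6.0},{"offset":[-4.0,0,0],"angular":[0,0,0],"hand":2.2},{"offset":[-4.0,0,0],"angular":[0,0,0],"hand":2.2},{"offset":[-4.0,0,0],"angular":[0,0,0],"hand":2.2}], "squeeze": 40}}

```text
clock: 20.92
position: [0.5543, -0.2089, 0.0013]
orientation: [0.724, 0.69, 0.0, -0.0]
contact_force: [-0.1, -0.2, 0.3]
width: 0.381
grip_force: 0.0
```

Call:
{"op": "send_rows", "data": {"moves": [{"offset":[0,0,0],"angular":[0,0,0],"hand":2.2},{"offset":[0,0,0],"angular":[0,0,0],"hand":2.2},{"offset":[0.5,0,0],"angular":[0,0,0],"hand":2.2},{"offset":[1.0,0,0],"angular":[0,0,0],"hand":2.2},{"offset":[1.5,0,0],"angular":[0,0,0],"hand":2.2}]}}

```text
clock: 21.55
position: [0.5553, -0.1952, 0.0016]
orientation: [0.724, 0.69, -0.0, 0.001]
contact_force: [3.1, -3.6, -0.4]
width: 0.321
grip_force: 40.0
```

Call:
{"op": "send_rows", "data": {"moves": [{"offset":[0.6,0,0],"angular":[0,0,0],"hand":2.2},{"offset":[1.2,0,0],"angular":[0,0,0],"hand":2.2},{"offset":[1.6,0,0],"angular":[0,0,0],"hand":2.2},{"offset":[1.7,0,0],"angular":[0,0,0],"hand":2.2},{"offset":[1.8,0,0],"angular":[0,0,0],"hand":2.2}]}}

```text
clock: 22.18
position: [0.5557, -0.1764, 0.0014]
orientation: [0.724, 0.69, 0.0, -0.0]
contact_force: [2.6, -1.3, -2.0]
width: 0.321
grip_force: 40.0
```

Run:
```python
from lk import *
lock(.52,.6,"w20.png")
```

```text
offset [14.95, -56.35, 0.17] turn z 0.0 | pos [0.5557, -0.1764, 0.0013] yaw -2.75 zax [-0.0, 0.001, -1.0] w 28.8 t 22.2
F [ 2.6 -1.9 -2.1] grip 40.019823485054076
brass n 0 xyz  minx 
pad n 582 y max [-0.16451011 -0.16384099]
```

Call:
{"op": "send_rows", "data": {"moves": [{"offset":[0.05,0,0],"angular":[0,0,0],"hand":2.2},{"offset":[0.1,0,0],"angular":[0,0,0],"hand":2.2},{"offset":[0.13,0,0],"angular":[0,0,0],"hand":2.2}]}}

```text
clock: 22.6
position: [0.5558, -0.1756, 0.0014]
orientation: [0.724, 0.69, -0.0, -0.0]
contact_force: [2.7, -3.4, -2.0]
width: 0.324
grip_force: 40.0
```

Run:
```python
from lk import *
lock(.52,.6,"w21.png")
```

```text
offset [14.86, -56.36, 0.15] turn z 0.0 | pos [0.5558, -0.1756, 0.0014] yaw -2.76 zax [-0.0, 0.0, -1.0] w 28.3 t 22.6
F [ 3.2 -2.1 -1.8] grip 40.02005038317293
brass n 0 xyz  minx 
pad n 660 y max [-0.16369413 -0.16302663]
```

Call:
{"op": "send_rows", "data": {"moves": [{"offset":[0.05,0,0],"angular":[0,0,0],"hand":2.2},{"offset":[0.1,0,0],"angular":[0,0,0],"hand":2.2},{"offset":[0.12,0,0],"angular":[0,0,0],"hand":2.2},{"offset":[0.12,0,0],"angular":[0,0,0],"hand":2.2}]}}

```text
clock: 23.15
position: [0.5559, -0.1744, 0.0014]
orientation: [0.724, 0.69, 0.0, -0.0]
contact_force: [3.1, -1.2, -2.2]
width: 0.324
grip_force: 40.0
```

Run:
```python
from lk import *
lock(.52,.6,"w22.png")
```

```text
offset [14.75, -56.37, 0.15] turn z 0.0 | pos [0.5559, -0.1744, 0.0014] yaw -2.76 zax [-0.0, 0.0, -1.0] w 28.1 t 23.2
F [ 2.4 -1.4 -1.6] grip 40.02028279937804
brass n 0 xyz  minx 
pad n 378 y max [-0.16261216 -0.16174541]
```

Call:
{"op": "send_rows", "data": {"moves": [{"offset":[0,0,0.08],"angular":[0,0,0],"hand":2.2},{"offset":[0,0,0.15],"angular":[0,0,0],"hand":2.2}]}}

```text
clock: 23.45
position: [0.5562, -0.1747, 0.0003]
orientation: [0.724, 0.69, 0.0, 0.0]
contact_force: [2.4, -3.0, 4.0]
width: 0.32
grip_force: 40.0
```

Call:
{"op": "send_rows", "data": {"moves": [{"offset":[-0.1,0,0],"angular":[0,0,0],"hand":2.2},{"offset":[-0.1,0,0],"angular":[0,0,0],"hand":2.2}]}}

```text
clock: 23.7
position: [0.5562, -0.1748, 0.0001]
orientation: [0.724, 0.69, 0.0, -0.0]
contact_force: [3.1, 0.7, 4.5]
width: 0.325
grip_force: 40.0
```

Call:
{"op": "send_rows", "data": {"moves": [{"offset":[0,0,-0.2],"angular":[0,0,0],"hand":2.2},{"offset":[0,0,-0.25],"angular":[0,0,0],"hand":2.2}]}}

```text
clock: 23.95
position: [0.5554, -0.1749, 0.002]
orientation: [0.724, 0.69, -0.0, -0.0]
contact_force: [3.3, 0.0, -3.4]
width: 0.328
grip_force: 40.0
```

Run:
```python
from lk import *
c,P=chk(.52,.6)
lock(.52,.6,"w23.png")
```

```text
offset [14.82, -56.32, 0.26] turn z 0.1 | pos [0.5554, -0.1749, 0.002] yaw -2.74 zax [-0.001, 0.0, -1.0] w 28.8 t 23.9
yaw 87.06 centre x(y)= 563.74 +0.0513*y width 30.9 y -158.8..-60.3 z 51.2 n 17937
yaw 149.58 centre x(y)= 284.93 -1.7033*y width 1.4 y -167.3..-165.1 z 44.6 n 31
tip y -0.16226031289499793
finger front y [-0.166  -0.1624 -0.1618]
offset [14.82, -56.33, 0.26] turn z 0.1 | pos [0.5555, -0.175, 0.0021] yaw -2.74 zax [-0.001, 0.0, -1.0] w 28.4 t 24.1
F [ 3.   0.7 -2.7] grip 40.02385279163718
brass n 0 xyz  minx 
pad n 513 y max [-0.16309408 -0.16230468]rl.py:9: RankWarning: Polyfit may be poorly conditioned
  C=np.array(C); f=np.polyfit(C[:,0],(C[:,1]+C[:,2])/2,1)
```

Run:
```python
import cv2,numpy as np
a=cv2.imread("pics/w13.png")[120:380,220:420]; b=cv2.imread("pics/w23.png")[120:380,220:420]
cv2.imwrite("pics/v9.png",cv2.resize(np.hstack([a,b]),(800,520),interpolation=cv2.INTER_CUBIC))
```

```text
(no output)
```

View pics/v9.png

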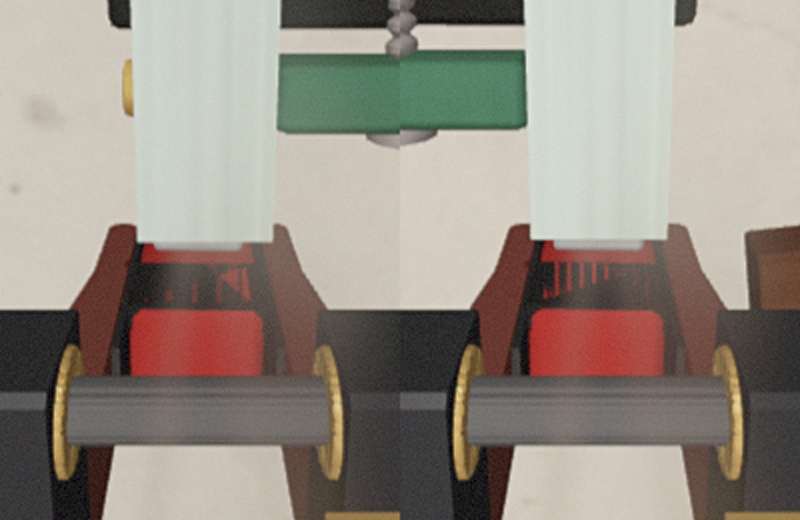

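Call:
{"op": "send_rows", "data": {"moves": [{"offset":[-0.1,0,0.1],"angular":[0,0,0],"hand":2.2},{"offset":[-0.2,0,0.1],"angular":[0,0,0],"hand":2.2}]}}

```text
clock: 24.3
position: [0.5557, -0.1773, 0.0013]
orientation: [0.724, 0.69, 0.0, -0.0]
contact_force: [3.2, 2.9, -1.9]
width: 0.32
grip_force: 40.0
```

Call:
{"op": "send_rows", "data": {"moves": [{"offset":[-0.1,0,0],"angular":[0,0,0],"hand":2.2},{"offset":[-0.15,0,0],"angular":[0,0,0],"hand":2.2}]}}

```text
clock: 24.55
position: [0.5556, -0.1775, 0.0011]
orientation: [0.724, 0.69, 0.0, -0.001]
contact_force: [2.6, 5.2, -2.8]
width: 0.324
grip_force: 40.0
```

Run:
```python
from lk import *
lock(.52,.6,"w24.png")
```

```text
offset [15.09, -56.34, 0.2] turn z 0.1 | pos [0.5556, -0.1774, 0.0011] yaw -2.72 zax [-0.001, 0.002, -1.0] w 28.2 t 24.6
F [ 3.   5.4 -2.9] grip 40.01772581599653
brass n 0 xyz  minx 
pad n 680 y max [-0.16556265 -0.16486991]
```

Call:
{"op": "send_rows", "data": {"moves": [{"offset":[-0.1,0,0],"angular":[0,0,0],"hand":2.2},{"offset":[-0.2,0,0],"angular":[0,0,0],"hand":2.2},{"offset":[-0.2,0,0],"angular":[0,0,0],"hand":2.2}]}}

```text
clock: 24.98
position: [0.5555, -0.1778, 0.0009]
orientation: [0.723, 0.69, 0.001, -0.002]
contact_force: [3.5, 8.0, -2.9]
width: 0.324
grip_force: 40.0
```

Run:
```python
from lk import *
lock(.52,.6,"w25.png")
```

```text
offset [15.17, -56.32, 0.24] turn z 0.1 | pos [0.5555, -0.1777, 0.0008] yaw -2.66 zax [-0.002, 0.004, -1.0] w 29.0 t 25.0
F [ 4.3  7.3 -3.5] grip 40.014206687919796
brass n 0 xyz  minx 
pad n 686 y max [-0.16602167 -0.16532034]
```

Call:
{"op": "send_rows", "data": {"moves": [{"offset":[0.4,0,0],"angular":[0,0,0],"hand":2.2},{"offset":[0.4,0,0],"angular":[0,0,0],"hand":2.2},{"offset":[0.4,0,0],"angular":[0,0,0],"hand":6.0},{"offset":[0.4,0,0],"angular":[0,0,0],"hand":6.0},{"offset":[0.4,0,-5],"angular":[0,0,0],"hand":6.0}], "squeeze": 35}}

```text
clock: 25.65
position: [0.5525, -0.1765, 0.0492]
orientation: [0.724, 0.69, -0.002, -0.003]
contact_force: [1.3, 0.1, -0.1]
width: 0.621
grip_force: 0.0
```

Call:
{"op": "send_rows", "data": {"moves": [{"offset":[0,0,-6],"angular":[0,0,0],"hand":6.0},{"offset":[0,3,-6],"angular":[0,0,-10],"hand":8},{"offset":[0,6,-6],"angular":[0,0,-20],"hand":8},{"offset":[-1,10,-6],"angular":[0,0,-30],"hand":8},{"offset":[-1,12,-6],"angular":[0,0,-40],"hand":8}]}}

```text
clock: 26.28
position: [0.6759, -0.1942, 0.1112]
orientation: [0.442, 0.897, -0.001, -0.0]
contact_force: [-0.6, -0.5, 0.9]
width: 0.909
grip_force: 0.0
```

Call:
{"op": "send_rows", "data": {"moves": [{"offset":[0,0,0],"angular":[0,0,-10],"hand":8},{"offset":[0,0,0],"angular":[0,0,-20],"hand":8},{"offset":[0,0,0],"angular":[0,0,-30],"hand":8},{"offset":[0,0,0],"angular":[0,0,-40],"hand":8},{"offset":[0,0,0],"angular":[0,0,-50],"hand":8}]}}

```text
clock: 26.9
position: [0.6742, -0.1936, 0.1111]
orientation: [0.022, 1.0, -0.0, -0.001]
contact_force: [-0.3, 0.4, -0.2]
width: 0.914
grip_force: 0.0
```

```bash
cat > sp.py <<'E'
from h import *
def strips(c,x,y,r,z0=.012,z1=.03):
    P=cloud(c);H=hsv(c);X,Y,Z=P[...,0],P[...,1],P[...,2]
    m=(np.hypot(X-x,Y-y)<r)&(Z>z0)&(Z<z1); a=rect(P,m); print("strip",a); return a
E
python3 - <<'E'
from sp import *
c=robot.capture("wrist"); save(c,"w26.png"); a=strips(c,.675,-.192,.13); to(a["c"][0]/1000,a["c"][1]/1000,-.02,90+(a["yaw"]+90)%180-90)
P=cloud(c); X,Y,Z=P[...,0],P[...,1],P[...,2]; s=robot.capture("scene"); print("seen by scene"); strips(s,.675,-.192,.15); strips(s,.547,.35,.12)
E
```

```text
strip {'c': [676, -193], 'yaw': 4.4, 'size': [150, 40], 'z': np.float64(20.2), 'n': 7445}
offset [-0.2, 0.11, 13.12] turn z -6.5 | pos [0.6741, -0.1939, 0.1112] yaw 87.89 zax [-0.001, -0.001, -1.0] w 79.9 t 26.9
seen by scene
strip {'c': [675, -192], 'yaw': 4.8, 'size': [156, 43], 'z': np.float64(19.7), 'n': 478}
strip {'c': [654, 310], 'yaw': 79.4, 'size': [30, 6], 'z': np.float64(21.2), 'n': 21}
```

Call:
{"op": "send_rows", "data": {"moves": [{"offset":[-0.2,0.1,5],"angular":[0,0,-6.5],"hand":8},{"offset":[-0.2,0.1,10],"angular":[0,0,-6.5],"hand":8},{"offset":[-0.2,0.1,13],"angular":[0,0,-6.5],"hand":7},{"offset":[-0.2,0.1,13.2],"angular":[0,0,-6.5],"hand":3.5},{"offset":[-0.2,0.1,13.2],"angular":[0,0,-6.5],"hand":3.5}], "squeeze": 35}}

```text
clock: 27.62
position: [0.6778, -0.1925, -0.0195]
orientation: [-0.032, 0.999, -0.0, 0.0]
contact_force: [1.0, -0.5, 0.8]
width: 0.609
grip_force: 0.0
```

Call:
{"op": "send_rows", "data": {"moves": [{"offset":[0,0,0],"angular":[0,0,0],"hand":3.5},{"offset":[0,0,0],"angular":[0,0,0],"hand":3.5},{"offset":[0,0,-4],"angular":[0,0,0],"hand":3.5},{"offset":[0,0,-10],"angular":[0,0,0],"hand":3.5},{"offset":[0,0,-13],"angular":[0,0,0],"hand":3.5}]}}

```text
clock: 28.25
position: [0.6788, -0.1925, 0.1137]
orientation: [-0.032, 0.999, -0.001, 0.002]
contact_force: [-0.4, -0.1, -0.2]
width: 0.454
grip_force: 35.0
```

Run:
```python
from sp import *
# clamp: rear mouth (555.6,-158.9), front mouth (455.7,-153.9), yaw -2.8
a=np.radians(-2.8); ex=np.array([np.cos(a),np.sin(a)]); ey=np.array([-ex[1],ex[0]]); m=(np.array([.5556,-.1589])+np.array([.4557,-.1539]))/2
o=m+.16*ey; print("origin",o)
for yc in (-.140,-.095): 
    p=o+yc*ey; to(*p,.09,87.2)
```

```text
origin [0.51346596 0.00340898]
offset [16.83, 6.72, 2.28] turn z 6.5 | pos [0.6788, -0.1925, 0.1137] yaw 93.7 zax [0.005, -0.001, -1.0] w 39.9 t 28.2
offset [16.32, 11.19, 2.28] turn z 6.5 | pos [0.6788, -0.1925, 0.1137] yaw 93.7 zax [0.005, -0.001, -1.0] w 39.9 t 28.2
```

Call:
{"op": "send_rows", "data": {"moves": [{"offset":[5,2,0],"angular":[0,0,6.5],"hand":3.5},{"offset":[11,4.4,0],"angular":[0,0,6.5],"hand":3.5},{"offset":[16.6,6.7,0],"angular":[0,0,6.5],"hand":3.5},{"offset":[16.6,6.7,3],"angular":[0,0,6.5],"hand":3.5},{"offset":[16.6,6.7,5],"angular":[0,0,6.5],"hand":3.5}]}}

```text
clock: 28.88
position: [0.5067, -0.1352, 0.0597]
orientation: [0.024, 1.0, 0.0, 0.001]
contact_force: [0.7, -0.1, -0.2]
width: 0.45
grip_force: 35.0
```

Call:
{"op": "send_rows", "data": {"moves": [{"offset":[0,0,0],"angular":[0,0,0],"hand":3.5}]}}

```text
clock: 29.0
position: [0.5062, -0.1355, 0.059]
orientation: [0.024, 1.0, 0.0, -0.001]
contact_force: [-0.2, -0.3, -1.4]
width: 0.451
grip_force: 35.0
```

```bash
cat >> sp.py <<'E'
a_=np.radians(-2.8); ex=np.array([np.cos(a_),np.sin(a_)]); ey=np.array([-ex[1],ex[0]]); o=np.array([.51347,.00341])
def cl(x,y): d=np.array([x,y])-o; return (d@ex*1000).round(1),(d@ey*1000).round(1)
E
python3 - <<'E'
from sp import *
c=robot.capture("wrist"); save(c,"w27.png"); P=cloud(c); H=hsv(c); X,Y,Z=P[...,0],P[...,1],P[...,2]
s=robot.read_state(); print(cl(*s["position"][:2]),s["position"],s["width"]*87.8)
m=(H[...,0]<14)&(H[...,1]>90)&(H[...,2]<120)&(np.hypot(X-s["position"][0],Y-s["position"][1])<.13)&(Z>.06)&(Z<.1)
for z in(.06,.07,.08,.09):print(z,(m&(abs(Z-z)<.005)).sum())
k=np.nanmedian(Z[m]); a=rect(P,m&(abs(Z-k)<.006)); print(a, cl(a["c"][0]/1e3,a["c"][1]/1e3))
to(*(o-.140*ey),.033,87.2)
E
```

```text
(np.float64(0.4), np.float64(-139.4)) [ 0.50707896 -0.13586361  0.0597448 ] 39.18605972368762
0.06 34
0.07 78
0.08 0
0.09 128
{'c': [480, -138], 'yaw': 177.6, 'size': [103, 48], 'z': np.float64(98.0), 'n': 16693} (np.float64(-26.5), np.float64(-142.9))
offset [0.04, -0.06, 2.67] turn z 0.0 | pos [0.5071, -0.1359, 0.0597] yaw 87.22 zax [-0.0, 0.0, -1.0] w 39.2 t 29.1
```

Call:
{"op": "send_rows", "data": {"moves": [{"offset":[0,0,1.5],"angular":[0,0,0],"hand":3.5},{"offset":[0,0,2.6],"angular":[0,0,0],"hand":3.5},{"offset":[0,0,2.7],"angular":[0,0,0],"hand":3.5},{"offset":[0,0,2.7],"angular":[0,0,0],"hand":5.0},{"offset":[0,0,2.7],"angular":[0,0,0],"hand":5.0}]}}

```text
clock: 29.68
position: [0.5072, -0.1359, 0.0325]
orientation: [0.024, 1.0, 0.0, 0.0]
contact_force: [-0.5, 0.1, -0.7]
width: 0.567
grip_force: 0.0
```

Call:
{"op": "send_rows", "data": {"moves": [{"offset":[0,0,0],"angular":[0,0,0],"hand":5.0},{"offset":[0,0,-5],"angular":[0,0,0],"hand":5.5},{"offset":[0,0,-10],"angular":[0,0,0],"hand":8},{"offset":[0,0,-14],"angular":[0,0,0],"hand":8},{"offset":[0,0,-14],"angular":[0,0,0],"hand":8}]}}

```text
clock: 30.3
position: [0.5094, -0.1363, 0.1756]
orientation: [0.024, 1.0, -0.0, 0.003]
contact_force: [0.5, 0.3, -0.2]
width: 0.9
grip_force: 0.0
```

Run:
```python
from sp import *
c=robot.capture("wrist"); save(c,"w28.png"); a=strips(c,.508,-.136,.10,.064,.085); print(cl(a["c"][0]/1e3,a["c"][1]/1e3))
to(.547,.35,.17,86.4)
s=robot.capture("scene"); save(s,"s28.png")
for t in("strip_medium",):
    print([(q["pixel"],q["p"],pt(s,*q["pixel"]).round(3)) for q in robot.look_for(s,t)[:3]])
strips(s,.547,.35,.12)
```

```text
strip {'c': [505, -135], 'yaw': 177.4, 'size': [150, 40], 'z': np.float64(71.2), 'n': 6971}
(np.float64(-1.7), np.float64(-138.7))
offset [-1.55, 48.71, 0.39] turn z 0.8 | pos [0.5081, -0.1358, 0.1737] yaw 87.25 zax [0.003, 0.0, -1.0] w 79.8 t 30.4
[([299.3, 201.8], 0.55, array([0.509, 0.05 , 0.072]))]
strip {'c': [547, 352], 'yaw': 175.8, 'size': [154, 49], 'z': np.float64(20.0), 'n': 418}
```

Call:
{"op": "send_rows", "data": {"moves": [{"offset":[-0.3,6.2,-0.5],"angular":[0,0,0],"hand":8},{"offset":[-0.6,12.4,-0.5],"angular":[0,0,0],"hand":8},{"offset":[-0.9,18.6,-0.5],"angular":[0,0,0],"hand":8},{"offset":[-1.2,24.8,-0.5],"angular":[0,0,0],"hand":8},{"offset":[-1.4,31,-0.5],"angular":[0,0,0],"hand":8}]}}

```text
clock: 31.08
position: [0.5352, 0.1747, 0.1757]
orientation: [0.024, 1.0, -0.001, -0.001]
contact_force: [0.7, 0.0, -0.1]
width: 0.912
grip_force: 0.0
```

Call:
{"op": "send_rows", "data": {"moves": [{"offset":[0,6.2,0],"angular":[0,0,0],"hand":8},{"offset":[-0.1,12.4,2],"angular":[0,0,0],"hand":8},{"offset":[-0.2,17.7,7],"angular":[0,0,0.8],"hand":8},{"offset":[-0.2,17.7,8],"angular":[0,0,0.8],"hand":8},{"offset":[-0.2,17.7,8],"angular":[0,0,0.8],"hand":8}]}}

```text
clock: 31.7
position: [0.545, 0.3484, 0.0945]
orientation: [0.031, 1.0, -0.002, -0.002]
contact_force: [-0.0, 0.1, -0.4]
width: 0.913
grip_force: 0.0
```

Run:
```python
from sp import *
c=robot.capture("wrist"); save(c,"w29.png"); a=strips(c,.547,.351,.12); to(a["c"][0]/1000,a["c"][1]/1000,-.0195,90+(a["yaw"]+90)%180-90)
```

```text
strip {'c': [547, 351], 'yaw': 174.9, 'size': [150, 40], 'z': np.float64(20.2), 'n': 8318}
offset [-0.05, 0.36, 11.58] turn z 1.5 | pos [0.5464, 0.3477, 0.0963] yaw 86.37 zax [-0.002, -0.003, -1.0] w 80.2 t 31.8
```

Call:
{"op": "send_rows", "data": {"moves": [{"offset":[0,0.35,5],"angular":[0,0,1.5],"hand":8},{"offset":[0,0.35,10],"angular":[0,0,1.5],"hand":8},{"offset":[0,0.35,11.6],"angular":[0,0,1.5],"hand":7},{"offset":[0,0.35,11.6],"angular":[0,0,1.5],"hand":3.5},{"offset":[0,0.35,11.6],"angular":[0,0,1.5],"hand":3.5}], "squeeze": 35}}

```text
clock: 32.38
position: [0.5487, 0.3538, -0.0161]
orientation: [0.045, 0.999, 0.001, 0.001]
contact_force: [0.1, -0.3, -0.7]
width: 0.612
grip_force: 0.0
```

Call:
{"op": "send_rows", "data": {"moves": [{"offset":[0,0,0],"angular":[0,0,0],"hand":3.5},{"offset":[0,0,0],"angular":[0,0,0],"hand":3.5},{"offset":[0,0,-5],"angular":[0,0,0],"hand":3.5},{"offset":[0,0,-11],"angular":[0,0,0],"hand":3.5},{"offset":[0,0,-17],"angular":[0,0,0],"hand":3.5}]}}

```text
clock: 33.0
position: [0.5465, 0.3534, 0.1535]
orientation: [0.044, 0.999, 0.0, -0.0]
contact_force: [0.2, 0.3, 0.1]
width: 0.455
grip_force: 35.0
```

Call:
{"op": "send_rows", "data": {"moves": [{"offset":[0,0,-4],"angular":[0,0,0],"hand":3.5},{"offset":[0,0,-4],"angular":[0,0,0],"hand":3.5}]}}

```text
clock: 33.25
position: [0.5488, 0.3547, 0.1959]
orientation: [0.044, 0.999, 0.003, 0.003]
contact_force: [0.7, 0.4, -0.9]
width: 0.455
grip_force: 35.0
```

Run:
```python
from sp import *
to(*(o-.086*ey),.20,87.2)
```

```text
offset [0.08, -43.9, -0.65] turn z -2.3 | pos [0.5488, 0.3547, 0.1959] yaw 84.94 zax [0.006, 0.005, -1.0] w 40.0 t 33.2
```

Call:
{"op": "send_rows", "data": {"moves": [{"offset":[0,-6,0],"angular":[0,0,-2.3],"hand":3.5},{"offset":[0,-12,0],"angular":[0,0,-2.3],"hand":3.5},{"offset":[0,-18,0],"angular":[0,0,-2.3],"hand":3.5},{"offset":[0,-24,0],"angular":[0,0,-2.3],"hand":3.5},{"offset":[0,-30,0],"angular":[0,0,-2.3],"hand":3.5}]}}

```text
clock: 33.88
position: [0.519, 0.0526, 0.1902]
orientation: [0.024, 1.0, -0.0, -0.001]
contact_force: [0.7, -0.3, -1.5]
width: 0.452
grip_force: 35.0
```

Run:
```python
from sp import *
to(*(o-.072*ey),.0325,87.2)
```

```text
offset [0.29, -12.13, 15.78] turn z 0.1 | pos [0.519, 0.0526, 0.1902] yaw 87.26 zax [-0.002, -0.0, -1.0] w 39.7 t 33.9
```

Call:
{"op": "send_rows", "data": {"moves": [{"offset":[0.15,-6,0],"angular":[0,0,0],"hand":3.5},{"offset":[0.2,-12,0],"angular":[0,0,0],"hand":3.5},{"offset":[0.2,-12.1,6],"angular":[0,0,0],"hand":3.5},{"offset":[0.2,-12.1,12],"angular":[0,0,0],"hand":3.5},{"offset":[0.2,-12.1,13],"angular":[0,0,0],"hand":3.5}]}}

```text
clock: 34.5
position: [0.5083, -0.0661, 0.0575]
orientation: [0.024, 1.0, -0.0, -0.005]
contact_force: [0.3, -1.4, -0.2]
width: 0.45
grip_force: 35.0
```

Run:
```python
from sp import *
to(*(o-.072*ey),.0325,87.2)
```

```text
offset [-0.2, -0.23, 2.5] turn z 0.0 | pos [0.5083, -0.0661, 0.0575] yaw 87.23 zax [-0.009, -0.0, -1.0] w 39.5 t 34.5
```

Call:
{"op": "send_rows", "data": {"moves": [{"offset":[0,0,1.5],"angular":[0,0,0],"hand":3.5},{"offset":[0,0,2.5],"angular":[0,0,0],"hand":3.5},{"offset":[0,0,2.7],"angular":[0,0,0],"hand":3.5},{"offset":[0,0,2.7],"angular":[0,0,0],"hand":4.8},{"offset":[0,0,2.7],"angular":[0,0,0],"hand":4.8}]}}

```text
clock: 35.12
position: [0.5133, -0.0662, 0.0352]
orientation: [0.024, 1.0, 0.0, 0.001]
contact_force: [0.1, 0.2, -0.3]
width: 0.548
grip_force: 0.0
```

Call:
{"op": "send_rows", "data": {"moves": [{"offset":[0,0,0],"angular":[0,0,0],"hand":4.8},{"offset":[0,0,-5],"angular":[0,0,0],"hand":4.8},{"offset":[0,0,-11],"angular":[0,0,0],"hand":6},{"offset":[0,0,-17],"angular":[0,0,0],"hand":6},{"offset":[0,0,-19],"angular":[0,0,0],"hand":6}]}}

```text
clock: 35.75
position: [0.5145, -0.0666, 0.2286]
orientation: [0.024, 1.0, 0.0, 0.003]
contact_force: [1.0, 0.0, -0.6]
width: 0.683
grip_force: 0.0
```

Run:
```python
from sp import *
c=robot.capture("wrist"); save(c,"w30.png"); P=cloud(c); H=hsv(c); X,Y,Z=P[...,0],P[...,1],P[...,2]
for p in((.505,-.135),(.51,-.069)):
    a=strips(c,*p,.08,.064,.085); print(cl(a["c"][0]/1e3,a["c"][1]/1e3))
s=robot.capture("scene"); save(s,"s30.png"); P=cloud(s); X,Y,Z=P[...,0],P[...,1],P[...,2]
for p in((.505,-.135),(.51,-.069)): a=strips(s,*p,.08,.064,.085); print(cl(a["c"][0]/1e3,a["c"][1]/1e3))
print("sleeve",rect(P,(np.hypot(X-.49,Y-.17)<.1)&(Z>.142)&(Z<.165)))
to(.471,.148,.16,87.2)
```

```text
strip {'c': [505, -135], 'yaw': 177.4, 'size': [149, 40], 'z': np.float64(71.3), 'n': 5198}
(np.float64(-1.7), np.float64(-138.7))
strip {'c': [513, -66], 'yaw': 177.2, 'size': [150, 40], 'z': np.float64(71.2), 'n': 5130}
(np.float64(2.9), np.float64(-69.4))
strip {'c': [504, -146], 'yaw': 179.6, 'size': [154, 69], 'z': np.float64(70.7), 'n': 634}
(np.float64(-2.2), np.float64(-149.7))
strip {'c': [511, -66], 'yaw': 177.5, 'size': [155, 44], 'z': np.float64(70.9), 'n': 546}
(np.float64(0.9), np.float64(-69.4))
sleeve {'c': [468, 148], 'yaw': 33.8, 'size': [22, 22], 'z': np.float64(152.9), 'n': 55}
offset [5.39, 21.19, 6.71] turn z 0.0 | pos [0.5143, -0.0664, 0.2272] yaw 87.24 zax [0.006, 0.001, -1.0] w 60.0 t 35.9
```

View pics/w30.png

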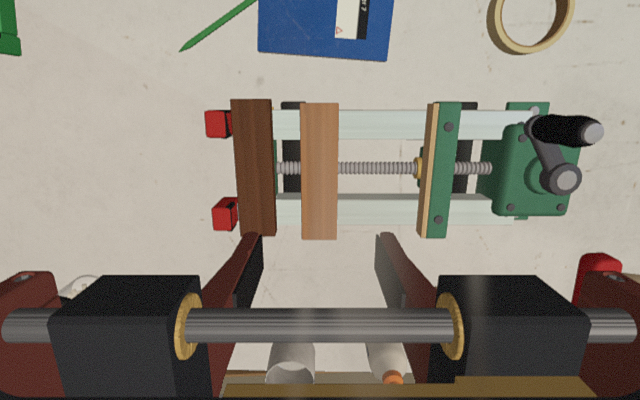

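Call:
{"op": "send_rows", "data": {"moves": [{"offset":[1.4,5.8,0],"angular":[0,0,0],"hand":6},{"offset":[2.8,11.6,0],"angular":[0,0,0],"hand":6},{"offset":[4.2,17.4,2],"angular":[0,0,0],"hand":6},{"offset":[5.4,21.2,5],"angular":[0,0,0],"hand":6},{"offset":[5.4,21.2,6.5],"angular":[0,0,0],"hand":6}]}}

```text
clock: 36.48
position: [0.4661, 0.1508, 0.1566]
orientation: [0.021, 1.0, -0.001, -0.002]
contact_force: [-0.3, 1.1, -0.1]
width: 0.685
grip_force: 0.0
```

Call:
{"op": "send_rows", "data": {"moves": [{"offset":[0,0,0],"angular":[0,0,0],"hand":6}]}}

```text
clock: 36.6
position: [0.4677, 0.1466, 0.1576]
orientation: [0.024, 1.0, -0.001, -0.002]
contact_force: [0.5, -0.4, 0.1]
width: 0.685
grip_force: 0.0
```

Run:
```python
from sp import *
c=robot.capture("wrist"); save(c,"w31.png"); P=cloud(c); X,Y,Z=P[...,0],P[...,1],P[...,2]
m=(np.hypot(X-.471,Y-.148)<.05)&(Z>.144)&(Z<.160)
a=rect(P,m); print("sleeve",a)
to(a["c"][0]/1e3,a["c"][1]/1e3,.087,87.2)
s=robot.capture("scene"); P=cloud(s); X,Y,Z=P[...,0],P[...,1],P[...,2]
m=(X>.55)&(Y>.1)&(Y<.6)&(Z>.012)&(Z<.03); n,l,st,_=cv2.connectedComponentsWithStats(m.astype(np.uint8))
for k in range(1,n):
    if st[k,4]>60: print(rect(P,l==k))
```

```text
sleeve {'c': [469, 150], 'yaw': 135.4, 'size': [24, 23], 'z': np.float64(153.7), 'n': 1157}
offset [-0.02, 0.38, 7.17] turn z -0.1 | pos [0.4687, 0.1464, 0.1587] yaw 87.12 zax [-0.002, -0.001, -1.0] w 60.2 t 36.6
{'c': [1503, 516], 'yaw': 94.1, 'size': [166, 30], 'z': np.float64(21.6), 'n': 109}
{'c': [1470, 333], 'yaw': 87.6, 'size': [125, 82], 'z': np.float64(21.2), 'n': 146}
{'c': [1500, 183], 'yaw': 87.7, 'size': [158, 24], 'z': np.float64(20.9), 'n': 126}
{'c': [1104, 419], 'yaw': 131.5, 'size': [76, 44], 'z': np.float64(21.3), 'n': 66}
{'c': [821, 404], 'yaw': 43.8, 'size': [117, 19], 'z': np.float64(17.8), 'n': 73}
{'c': [733, 299], 'yaw': 28.4, 'size': [62, 54], 'z': np.float64(25.8), 'n': 85}
{'c': [810, 193], 'yaw': 97.6, 'size': [64, 45], 'z': np.float64(24.2), 'n': 143}
{'c': [734, 198], 'yaw': 147.5, 'size': [85, 47], 'z': np.float64(18.5), 'n': 201}
{'c': [726, 121], 'yaw': 62.1, 'size': [59, 29], 'z': np.float64(16.4), 'n': 73}
```

Call:
{"op": "send_rows", "data": {"moves": [{"offset":[-0.05,0.3,3],"angular":[0,0,0],"hand":6},{"offset":[-0.05,0.3,6],"angular":[0,0,0],"hand":6},{"offset":[-0.05,0.3,7.1],"angular":[0,0,0],"hand":6},{"offset":[-0.05,0.3,7.1],"angular":[0,0,0],"hand":2.3},{"offset":[-0.05,0.3,7.1],"angular":[0,0,0],"hand":2.3}], "squeeze": 20}}

```text
clock: 37.33
position: [0.4705, 0.1511, 0.0896]
orientation: [0.024, 1.0, 0.0, 0.001]
contact_force: [-0.1, 0.1, 0.8]
width: 0.494
grip_force: 0.0
```

Call:
{"op": "send_rows", "data": {"moves": [{"offset":[0,0,0],"angular":[0,0,0],"hand":2.3},{"offset":[0,0,0],"angular":[0,0,0],"hand":2.3}]}}

```text
clock: 37.58
position: [0.4699, 0.1509, 0.0891]
orientation: [0.024, 1.0, 0.0, 0.0]
contact_force: [-0.6, -0.6, 4.0]
width: 0.293
grip_force: 20.0
```

```bash
cat > cr.py <<'E'
from sp import *
import sys, json
sh=o+.175*ey
def plan(n,step,r=.0597):
    s=robot.read_state(); Rm=R.from_quat(s["orientation"]).as_matrix(); d=s["position"][:2]-sh
    print("pos",s["position"].round(4),"r",np.hypot(*d).round(4),"F",s["contact_force"].round(1),"grip",round(s["grip_force"],1),"w",round(s["width"]*87.8,1),"t",round(s["clock"],1))
    a0=np.arctan2(d[1],d[0]); print("crank mod 2pi",round((-(a0-a_))%(2*np.pi),3))
    for call in range(n):
        A=a0-call*5*step; p0=sh+r*np.array([np.cos(A),np.sin(A)]) if call else s["position"][:2]
        print([[round(x,2) for x in (100*Rm.T@np.r_[sh+r*np.array([np.cos(A-k*step),np.sin(A-k*step)])-p0,0])[:2]] for k in range(1,6)])
E
python3 - <<'E'
from cr import *
plan(3,.5)
E
```

```text
pos [0.4699 0.1509 0.0891] r 0.0588 F [-0.6 -0.6  4. ] grip 20.0 w 25.7 t 37.6
crank mod 2pi 2.61
[[np.float64(0.9), np.float64(2.79)], [np.float64(0.25), np.float64(5.68)], [np.float64(-1.69), np.float64(7.9)], [np.float64(-4.47), np.float64(8.92)], [np.float64(-7.39), np.float64(8.48)]]
[[np.float64(-2.35), np.float64(-1.78)], [np.float64(-3.57), np.float64(-4.48)], [np.float64(-3.34), np.float64(-7.42)], [np.float64(-1.72), np.float64(-9.9)], [np.float64(0.88), np.float64(-11.3)]]
[[np.float64(2.95), np.float64(0.02)], [np.float64(5.54), np.float64(1.45)], [np.float64(7.12), np.float64(3.95)], [np.float64(7.31), np.float64(6.9)], [np.float64(6.06), np.float64(9.58)]]
```

Call:
{"op": "send_rows", "data": {"moves": [{"offset":[0.9,2.8,-0.2],"angular":[0,0,0],"hand":2.3},{"offset":[0.25,5.7,-0.2],"angular":[0,0,0],"hand":2.3},{"offset":[-1.7,7.9,-0.2],"angular":[0,0,0],"hand":2.3},{"offset":[-4.5,8.9,-0.2],"angular":[0,0,0],"hand":2.3},{"offset":[-7.4,8.5,-0.2],"angular":[0,0,0],"hand":2.3}]}}

```text
clock: 38.2
position: [0.5461, 0.2342, 0.0896]
orientation: [0.022, 1.0, -0.0, -0.002]
contact_force: [-5.1, -3.8, -0.2]
width: 0.294
grip_force: 20.0
```

Run:
```python
from cr import *
plan(3,.5)
```

```text
pos [0.5461 0.2342 0.0896] r 0.0609 F [-5.1 -3.8 -0.2] grip 20.0 w 25.9 t 38.2
crank mod 2pi 5.069
[[np.float64(-2.38), np.float64(-1.81)], [np.float64(-3.69), np.float64(-4.45)], [np.float64(-3.57), np.float64(-7.41)], [np.float64(-2.05), np.float64(-9.94)], [np.float64(0.5), np.float64(-11.44)]]
[[np.float64(2.95), np.float64(-0.09)], [np.float64(5.59), np.float64(1.25)], [np.float64(7.26), np.float64(3.68)], [np.float64(7.56), np.float64(6.62)], [np.float64(6.41), np.float64(9.34)]]
[[np.float64(-2.31), np.float64(1.84)], [np.float64(-5.22), np.float64(2.35)], [np.float64(-8.02), np.float64(1.4)], [np.float64(-10.02), np.float64(-0.78)], [np.float64(-10.73), np.float64(-3.65)]]
```

Call:
{"op": "send_rows", "data": {"moves": [{"offset":[-2.35,-1.8,0],"angular":[0,0,0],"hand":2.3},{"offset":[-3.6,-4.5,0],"angular":[0,0,0],"hand":2.3},{"offset":[-3.35,-7.4,0],"angular":[0,0,0],"hand":2.3},{"offset":[-1.7,-9.9,0],"angular":[0,0,0],"hand":2.3},{"offset":[0.9,-11.3,0],"angular":[0,0,0],"hand":2.3}]}}

```text
clock: 38.83
position: [0.533, 0.1192, 0.0898]
orientation: [0.025, 1.0, 0.0, 0.0]
contact_force: [0.9, 10.9, -7.8]
width: 0.29
grip_force: 20.0
```

Call:
{"op": "send_rows", "data": {"moves": [{"offset":[2.95,0,0],"angular":[0,0,0],"hand":2.3},{"offset":[5.55,1.45,0],"angular":[0,0,0],"hand":2.3},{"offset":[7.1,3.95,0],"angular":[0,0,0],"hand":2.3},{"offset":[7.3,6.9,0],"angular":[0,0,0],"hand":2.3},{"offset":[6.05,9.6,0],"angular":[0,0,0],"hand":2.3}]}}

```text
clock: 39.45
position: [0.4761, 0.2181, 0.09]
orientation: [0.024, 1.0, -0.001, -0.001]
contact_force: [7.3, -9.3, -6.6]
width: 0.293
grip_force: 20.0
```

```bash
cat >> cr.py <<'E'
def plan2(c0,n,step,r=.0597,per=5):
    s=robot.read_state(); Rm=R.from_quat([.0245,.9997,0,0]).as_matrix()
    p=lambda c: np.r_[sh+r*np.array([np.cos(a_-c),np.sin(a_-c)]),0]
    d=s["position"][:2]-sh; print("pos",s["position"].round(4),"r",np.hypot(*d).round(4),"F",s["contact_force"].round(1),"grip",round(s["grip_force"],1),"t",round(s["clock"],1),"crank",round((-(np.arctan2(d[1],d[0])-a_))%(2*np.pi),2),"cmd mod",round(c0%(2*np.pi),2), "off cmd",((s["position"]-p(c0))*1000).round(1))
    for k in range(n):
        b=c0+k*per*step; print(round(b+per*step,2),[[float(x) for x in (100*Rm.T@(p(b+j*step)-p(b)))[:2].round(2)] for j in range(1,per+1)])
E
python3 - <<'E'
from cr import *
plan2(10.11,4,.5)
c=robot.capture("scene"); save(c,"s32.png")
P=cloud(c); X,Y,Z=P[...,0],P[...,1],P[...,2]
for p in((.505,-.135),(.51,-.069)): a=strips(c,*p,.08,.064,.085); print(cl(a["c"][0]/1e3,a["c"][1]/1e3))
E
```

```text
pos [0.4761 0.2181 0.09  ] r 0.0608 F [ 7.3 -9.3 -6.6] grip 20.0 t 39.5 crank 3.81 cmd mod 3.83 off cmd [-1.6 -0.1 90. ]
12.61 [[-2.38, 1.75], [-5.3, 2.15], [-8.06, 1.1], [-9.98, -1.15], [-10.59, -4.04]]
15.11 [[0.85, -2.83], [2.96, -4.9], [5.8, -5.71], [8.68, -5.06], [10.9, -3.1]]
17.61 [[1.01, 2.78], [0.56, 5.7], [-1.23, 8.05], [-3.93, 9.25], [-6.87, 9.01]]
20.11 [[-2.47, -1.62], [-3.86, -4.23], [-3.83, -7.18], [-2.39, -9.76], [0.12, -11.33]]
strip {'c': [503, -149], 'yaw': 176.6, 'size': [154, 71], 'z': np.float64(70.7), 'n': 706}
(np.float64(-3.0), np.float64(-152.7))
strip {'c': [510, -66], 'yaw': 177.1, 'size': [155, 43], 'z': np.float64(70.9), 'n': 541}
(np.float64(-0.1), np.float64(-69.5))
```

Call:
{"op": "send_rows", "data": {"moves": [{"offset":[-2.4,1.75,0],"angular":[0,0,0],"hand":2.3},{"offset":[-5.3,2.15,0],"angular":[0,0,0],"hand":2.3},{"offset":[-8.05,1.1,0],"angular":[0,0,0],"hand":2.3},{"offset":[-10,-1.15,0],"angular":[0,0,0],"hand":2.3},{"offset":[-10.6,-4.05,0],"angular":[0,0,0],"hand":2.3}]}}

```text
clock: 40.12
position: [0.5823, 0.1747, 0.0901]
orientation: [0.023, 1.0, 0.001, 0.001]
contact_force: [-2.4, 2.8, -3.2]
width: 0.295
grip_force: 20.0
```

Call:
{"op": "send_rows", "data": {"moves": [{"offset":[0.85,-2.85,0],"angular":[0,0,0],"hand":2.3},{"offset":[2.95,-4.9,0],"angular":[0,0,0],"hand":2.3},{"offset":[5.8,-5.7,0],"angular":[0,0,0],"hand":2.3},{"offset":[8.7,-5.05,0],"angular":[0,0,0],"hand":2.3},{"offset":[10.9,-3.1,0],"angular":[0,0,0],"hand":2.3}]}}

```text
clock: 40.75
position: [0.4706, 0.1467, 0.0903]
orientation: [0.025, 1.0, -0.0, 0.001]
contact_force: [10.9, 3.6, -15.2]
width: 0.292
grip_force: 20.0
```

Run:
```python
from cr import *
plan2(15.11,2,.4)
c=robot.capture("scene"); save(c,"s33.png")
strips(c,.505,-.1,.15,.064,.085)
a=cv2.imread("pics/s33.png")[150:290,230:430]; cv2.imwrite("pics/v33.png",cv2.resize(a,(800,560),interpolation=cv2.INTER_CUBIC))
```

```text
pos [0.4706 0.1467 0.0903] r 0.0603 F [ 10.9   3.6 -15.2] grip 20.0 t 40.8 crank 2.54 cmd mod 2.54 off cmd [-0.5 -0.3 90.3]
17.11 [[0.92, 2.19], [0.92, 4.56], [-0.01, 6.74], [-1.72, 8.39], [-3.93, 9.25]]
19.11 [[-2.37, -0.07], [-4.53, -1.07], [-6.12, -2.82], [-6.92, -5.05], [-6.77, -7.42]]
strip {'c': [512, -57], 'yaw': 177.1, 'size': [156, 74], 'z': np.float64(71.7), 'n': 916}
```

View pics/v33.png

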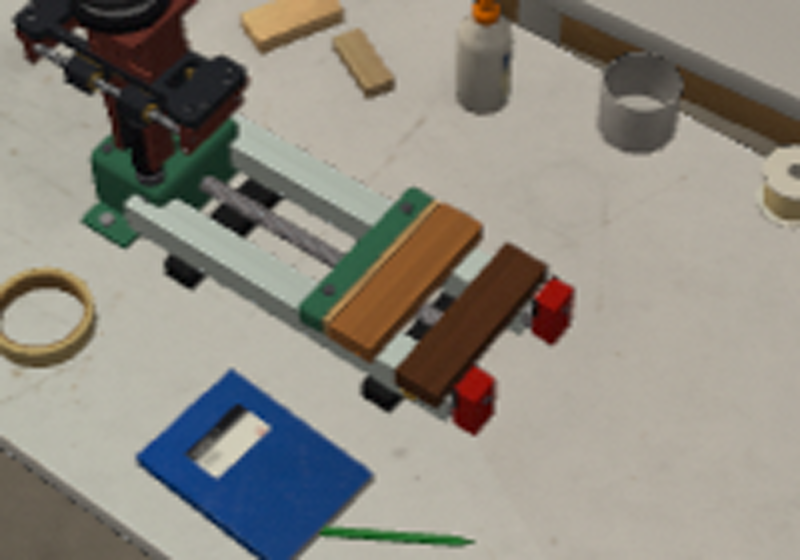

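Call:
{"op": "send_rows", "data": {"moves": [{"offset":[0.9,2.2,0.2],"angular":[0,0,0],"hand":2.3},{"offset":[0.9,4.55,0.2],"angular":[0,0,0],"hand":2.3},{"offset":[0,6.75,0.2],"angular":[0,0,0],"hand":2.3},{"offset":[-1.7,8.4,0.2],"angular":[0,0,0],"hand":2.3},{"offset":[-3.9,9.25,0.2],"angular":[0,0,0],"hand":2.3}]}}

```text
clock: 41.42
position: [0.5151, 0.2387, 0.0898]
orientation: [0.024, 1.0, 0.0, 0.0]
contact_force: [-2.0, -8.0, 11.4]
width: 0.294
grip_force: 20.0
```

Run:
```python
from cr import *
plan2(17.11,3,.2)
```

```text
pos [0.5151 0.2387 0.0898] r 0.0609 F [-2.  -8.  11.4] grip 20.0 t 41.4 crank 4.55 cmd mod 4.54 off cmd [ 0.2  1.2 89.8]
18.11 [[-1.19, 0.08], [-2.37, -0.07], [-3.5, -0.46], [-4.53, -1.07], [-5.41, -1.86]]
19.11 [[-0.71, -0.96], [-1.22, -2.03], [-1.5, -3.19], [-1.55, -4.38], [-1.36, -5.56]]
20.11 [[0.42, -1.12], [1.05, -2.13], [1.88, -2.99], [2.85, -3.67], [3.94, -4.15]]
```

Call:
{"op": "send_rows", "data": {"moves": [{"offset":[-1.2,0.1,-0.1],"angular":[0,0,0],"hand":2.3},{"offset":[-2.4,-0.1,-0.1],"angular":[0,0,0],"hand":2.3},{"offset":[-3.5,-0.45,-0.1],"angular":[0,0,0],"hand":2.3},{"offset":[-4.55,-1.05,-0.1],"angular":[0,0,0],"hand":2.3},{"offset":[-5.4,-1.85,-0.1],"angular":[0,0,0],"hand":2.3}]}}

```text
clock: 42.05
position: [0.5677, 0.2179, 0.09]
orientation: [0.024, 1.0, 0.001, 0.0]
contact_force: [-1.3, 1.8, 5.0]
width: 0.292
grip_force: 20.0
```

Call:
{"op": "send_rows", "data": {"moves": [{"offset":[-0.7,-0.95,0],"angular":[0,0,0],"hand":2.3},{"offset":[-1.2,-2.05,0],"angular":[0,0,0],"hand":2.3},{"offset":[-1.2,-2.05,0],"angular":[0,0,0],"hand":2.3}]}}

```text
clock: 42.42
position: [0.5801, 0.194, 0.09]
orientation: [0.025, 1.0, -0.0, 0.001]
contact_force: [3.8, -1.3, 4.6]
width: 0.292
grip_force: 20.0
```

Run:
```python
from cr import *
plan2(18.51,1,.1)
c=robot.capture("scene"); save(c,"s34.png")
a=strips(c,.505,-.1,.12,.064,.085)
a=cv2.imread("pics/s34.png")[180:280,300:420]; cv2.imwrite("pics/v34.png",cv2.resize(a,(720,600),interpolation=cv2.INTER_CUBIC))
```

```text
pos [0.5801 0.194  0.09  ] r 0.0601 F [ 3.8 -1.3  4.6] grip 20.0 t 42.4 crank 5.97 cmd mod 5.94 off cmd [ 0.8 -1.4 90. ]
19.01 [[-0.17, -0.57], [-0.28, -1.16], [-0.34, -1.75], [-0.33, -2.35], [-0.26, -2.94]]
strip {'c': [507, -116], 'yaw': 175.6, 'size': [158, 137], 'z': np.float64(71.2), 'n': 1602}
```

Call:
{"op": "send_rows", "data": {"moves": [{"offset":[-0.17,-0.57,0],"angular":[0,0,0],"hand":2.3},{"offset":[-0.28,-1.16,0],"angular":[0,0,0],"hand":2.3},{"offset":[-0.28,-1.16,0],"angular":[0,0,0],"hand":2.3}]}}

```text
clock: 42.85
position: [0.5817, 0.1838, 0.09]
orientation: [0.024, 1.0, 0.0, 0.001]
contact_force: [5.6, -0.1, 5.9]
width: 0.294
grip_force: 20.0
```

Call:
{"op": "send_rows", "data": {"moves": [{"offset":[-0.05,-0.6,0],"angular":[0,0,0],"hand":2.3},{"offset":[-0.05,-1.19,0],"angular":[0,0,0],"hand":2.3},{"offset":[-0.05,-1.19,0],"angular":[0,0,0],"hand":2.3}]}}

```text
clock: 43.22
position: [0.5816, 0.1715, 0.09]
orientation: [0.024, 1.0, -0.0, 0.001]
contact_force: [5.4, -0.4, 5.7]
width: 0.294
grip_force: 20.0
```

Run:
```python
from cr import *
plan2(18.91,1,.1)
c=robot.capture("scene"); save(c,"s35.png")
a=strips(c,.505,-.1,.12,.064,.085)
a=cv2.imread("pics/s35.png")[180:280,300:420]; cv2.imwrite("pics/v35.png",cv2.resize(a,(720,600),interpolation=cv2.INTER_CUBIC))
```

```text
pos [0.5816 0.1715 0.09  ] r 0.0599 F [ 5.4 -0.4  5.7] grip 20.0 t 43.2 crank 0.06 cmd mod 0.06 off cmd [ 0.2 -0.1 90. ]
19.41 [[0.07, -0.59], [0.19, -1.18], [0.37, -1.74], [0.61, -2.29], [0.9, -2.81]]
strip {'c': [507, -116], 'yaw': 176.7, 'size': [156, 136], 'z': np.float64(71.4), 'n': 1589}
```

View pics/v35.png

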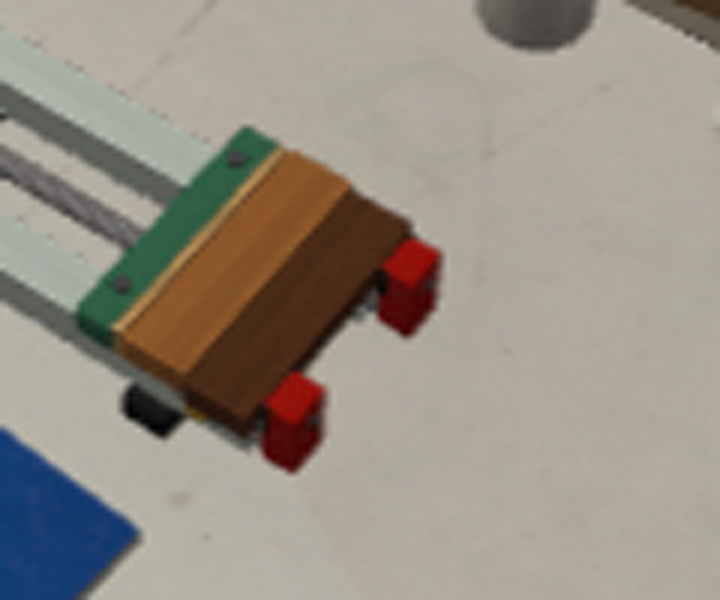

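Call:
{"op": "send_rows", "data": {"moves": [{"offset":[0.07,-0.59,0],"angular":[0,0,0],"hand":2.3},{"offset":[0.19,-1.18,0],"angular":[0,0,0],"hand":2.3},{"offset":[0.19,-1.18,0],"angular":[0,0,0],"hand":2.3}]}}

```text
clock: 43.65
position: [0.579, 0.1601, 0.09]
orientation: [0.024, 1.0, 0.0, 0.001]
contact_force: [4.5, -0.5, 6.1]
width: 0.295
grip_force: 20.0
```

Call:
{"op": "send_rows", "data": {"moves": [{"offset":[0.18,-0.57,0],"angular":[0,0,0],"hand":2.3},{"offset":[0.18,-0.57,0],"angular":[0,0,0],"hand":2.3}]}}

```text
clock: 43.9
position: [0.5774, 0.1557, 0.0901]
orientation: [0.024, 1.0, 0.001, 0.002]
contact_force: [5.5, 3.0, 3.9]
width: 0.292
grip_force: 20.0
```

Run:
```python
from cr import *
plan2(19.21,1,.1)
```

```text
pos [0.5774 0.1557 0.0901] r 0.0598 F [5.5 3.  3.9] grip 20.0 t 43.9 crank 0.34 cmd mod 0.36 off cmd [ 0.6  1.2 90.1]
19.71 [[0.24, -0.55], [0.53, -1.07], [0.87, -1.56], [1.26, -2.01], [1.69, -2.42]]
```

Call:
{"op": "send_rows", "data": {"moves": [{"offset":[0.24,-0.55,0],"angular":[0,0,0],"hand":2.3},{"offset":[0.24,-0.55,0],"angular":[0,0,0],"hand":2.3}]}}

```text
clock: 44.15
position: [0.5754, 0.1514, 0.0901]
orientation: [0.024, 1.0, 0.001, 0.002]
contact_force: [8.8, 3.8, 0.9]
width: 0.297
grip_force: 20.0
```

Call:
{"op": "send_rows", "data": {"moves": [{"offset":[0.29,-0.52,0],"angular":[0,0,0],"hand":2.3},{"offset":[0.29,-0.52,0],"angular":[0,0,0],"hand":2.3}]}}

```text
clock: 44.4
position: [0.5735, 0.1481, 0.0902]
orientation: [0.023, 1.0, 0.002, 0.004]
contact_force: [12.1, 8.5, -2.0]
width: 0.293
grip_force: 20.0
```

Run:
```python
from cr import *
plan2(19.41,1,.1)
```

```text
pos [0.5735 0.1481 0.0902] r 0.0596 F [12.1  8.5 -2. ] grip 20.0 t 44.4 crank 0.48 cmd mod 0.56 off cmd [ 2.5  4.1 90.2]
19.91 [[0.34, -0.49], [0.73, -0.94], [1.16, -1.35], [1.63, -1.72], [2.14, -2.04]]
```

Call:
{"op": "send_rows", "data": {"moves": [{"offset":[-0.2,0.35,0],"angular":[0,0,0],"hand":5.5},{"offset":[-0.2,0.35,0],"angular":[0,0,0],"hand":6},{"offset":[-0.2,0.35,0],"angular":[0,0,0],"hand":6},{"offset":[-0.2,0.35,-4],"angular":[0,0,0],"hand":6},{"offset":[-0.2,0.35,-10],"angular":[0,0,0],"hand":6}]}}

```text
clock: 45.02
position: [0.57, 0.1466, 0.1883]
orientation: [0.024, 1.0, -0.001, -0.003]
contact_force: [0.9, 0.9, -0.3]
width: 0.684
grip_force: 0.0
```

Call:
{"op": "send_rows", "data": {"moves": [{"offset":[0,-6,-2],"angular":[0,0,0],"hand":6},{"offset":[0,-12,-2],"angular":[0,0,0],"hand":6},{"offset":[0,-18,-2],"angular":[0,0,0],"hand":6},{"offset":[0,-24,-2],"angular":[0,0,0],"hand":6},{"offset":[0,-24,-2],"angular":[0,0,0],"hand":6}]}}

```text
clock: 45.65
position: [0.5586, -0.0987, 0.2093]
orientation: [0.029, 1.0, -0.001, -0.001]
contact_force: [-0.8, 0.5, -0.3]
width: 0.686
grip_force: 0.0
```

Run:
```python
from lk import *
from sp import cl,strips
c=robot.capture("wrist"); save(c,"w40.png"); P=cloud(c); H=hsv(c); h,s,v=H[...,0],H[...,1],H[...,2]; X,Y,Z=P[...,0],P[...,1],P[...,2]
to(0,0,0); print(robot.read_state()["contact_force"])
m=(X>.42)&(X<.6)&(Y<-.05)&(Y>-.2)&(Z>.066)&(Z<.075)
red=((h<8)|(h>172))&(s>150)
D=m&~red&(h<20)&(v<75); M=m&~red&(h<20)&(v>95)
for k in(D,M): a=rect(P,k); print(a,cl(a["c"][0]/1e3,a["c"][1]/1e3))
for x in(.45,.55):
    a=rect(P,red&(abs(X-x)<.04)&(Y<-.13)&(Y>-.25)&(Z>.06)&(Z<.08)); print("head",a,cl(a["c"][0]/1e3,a["c"][1]/1e3))
b=(h>15)&(h<32)&(s>110)&(X>.42)&(X<.46)&(Y<-.1)&(Y>-.14)&(Z<.06); print("brass",b.sum(),np.median(P[b],0) if b.any() else "")
sl=rect(P,(np.hypot(X-.57,Y-.15)<.05)&(Z>.144)&(Z<.160)); print("sleeve",sl)
j=(X>.42)&(X<.6)&(Y>-.1)&(Y<0)&(h>60)&(h<90)&(s>80)&(Z>.066)&(Z<.08); a=rect(P,j); print("jaw",a,cl(a["c"][0]/1e3,a["c"][1]/1e3))
```

```text
offset [56.33, 6.47, 20.99] turn z 0 | pos [0.5593, -0.0949, 0.2091] yaw 86.9 zax [-0.001, -0.001, -1.0] w 60.1 t 45.7
[ 0.69799154  0.84801658 -1.81198938]
{'c': [455, -162], 'yaw': 177.1, 'size': [25, 2], 'z': np.float64(70.3), 'n': 44} (np.float64(-50.3), np.float64(-168.1))
{'c': [510, -105], 'yaw': 176.4, 'size': [151, 53], 'z': np.float64(71.3), 'n': 7370} (np.float64(1.8), np.float64(-108.5))
head {'c': [454, -173], 'yaw': 177.2, 'size': [27, 20], 'z': np.float64(71.5), 'n': 635} (np.float64(-50.8), np.float64(-179.1))
head {'c': [555, -177], 'yaw': 176.8, 'size': [27, 20], 'z': np.float64(72.6), 'n': 518} (np.float64(50.3), np.float64(-178.2))
brass 0 
sleeve {'c': [578, 147], 'yaw': 0.5, 'size': [25, 13], 'z': np.float64(149.9), 'n': 529}
jaw {'c': [480, -65], 'yaw': 177.1, 'size': [87, 22], 'z': np.float64(73.6), 'n': 1712} (np.float64(-30.1), np.float64(-70.0))
```

View pics/w40.png

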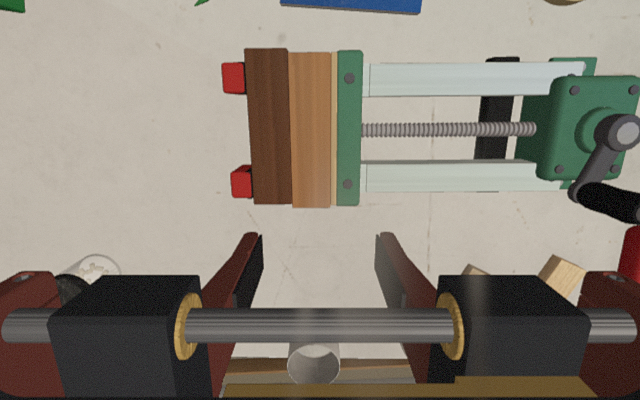

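```bash
python3 -c "
from workcell import robot
print(robot.finish_job())"
```

```text
the job is handed in; nothing more can be done
None
```

I've handed the job in: both stops are locked in the rails, and the dark and medium strips (no light strip was present) are clamped tight between the jaw and the stops. The hand is clear, the bystanders were not touched, and no verdict came back.

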